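Bring the thread cover over the brass fitting, ready to lower

ROBOT

A 6-joint arm with a two-finger parallel gripper is mounted at the origin on a cart in front of the work surface, level with it; the furniture and walls round the work are solid. World frame = base frame: x ahead of the robot, y to its left, z up, the work surface at z = 0. Lengths are in m, angles in rad, forces in N, time in s.
With the tool pointing down it reaches from about 0.375 to 0.9 m from the base axis. Payload 3.1 kg.
Tool frame: the origin (TCP) lies midway between the tips of the shut fingers; the grasp point (between the pads) lies 19 mm behind it; x points along the fingers, z is the direction in which the jaws open and shut, and the axes are right-handed (so a half turn about x gives the same grasp; the last joint's range is limited). The gripper opens to 87 mm and grips with 3 to 60 N. Pads are 19 mm wide; open, the fingers measure 117 mm over their backs; the gripper's body (75 mm by 190 mm) begins 51 mm behind the grasp point.
Start: joints at [-1.52, 0.527, 1.433, -0, 1.181, -0.178], TCP at [0.142, -0.609, 0.198] pointing down, gripper open.
Joint ranges: [-3.08, 3.08], [-0.75, 2.2], [0.22, 2.44], [-1.43, 4.57], [0, 2.65], [-2.85, 2.85]. Speed limits (rad/s): [2.79, 2.79, 3.14, 3.14, 3.14, 3.14].

INTERFACE

Orientations are given as a unit quaternion [x, y, z, w].
In Python, from rig import robot, optics, workorder gives the robot as it stands.
- The arm moves only by the tool arm_command, never from a script. Its argument "plan" is a list of rows, each a list of 7 numbers: the shift along the tool's x, y, z in cm, then the turn, a rotation vector about the tool's x, y, z in rad, then the finger opening in cm, from 0 to 8.7. In form: [[x, y, z, ax, ay, az, gripper], ...]. A call has 1 to 12 rows; each row shifts and turns the pose as measured when the row begins, along the tool's axes as they then stand; what a row does not reach is not made up. A row lasts 1/8 s, in which the tool goes at most 62.5 mm and 10.7 degrees, less where a joint would pass 70% of its speed; a pose out of reach is approached as far as the arm can. A call with a gripper value outside its range is refused whole. The fingers move at their own pace and stop on an object; "grip_force" is the grip in N (left out, the last holds). Time passes only in rows, so rows that do not move let the fingers close. It gives the time, the measured TCP pose, the force and the opening at its end, in the units of the state.
- robot.get_obs(): the state, without advancing time (a new reading comes with each control period).
- optics.camera(name): name is "side" or "top" or "wrist"; returns (picture, depth): 420x560x3 uint8, blue, green, red; 420x560 float32, m along the optical axis (not along the pixel's ray), 0 where there is no reading.
- optics.camera_info(name): a dict with "mtx" (3x3 intrinsics, pixels), "position" and "rotation" of the camera in the world; the wrist camera has in their place "tool_from_camera" (4x4, takes a point from camera to tool coordinates, whose origin is the TCP and whose axes are the tool frame's). Camera axes: x right, y down, z forward; pixel columns grow to the right and rows downward; lengths in m; the calibration is good to about 2 mm. A picture is of the moment at which its call begins: read the wrist's pose just before it. camera_info takes no time and is no camera call.
- workorder.hand_in(): hands the job in, once; it reports no verdict.
The state is a dict: "time": time; "q": joint angles; "joint_velocities": joint speeds; "joint_torque": joint torques, N m; "position": TCP position; "tool_rot": TCP orientation; "ft_force": force on the tool from outside, world axes, zero at the start; "moment": the same for the moment, N m; "grip_width": finger opening in m.
Only numpy, scipy, OpenCV 4.12 (cv2) and the standard library are available. Lean on these libraries where they do the work, as an engineer would, in place of code of your own. Each camera call takes 0.05 s, during which the arm holds its last target. There are 200 camera calls.

TASK

The square black cover has been left standing mouth up, but it has to go over the brass hose fitting standing in its kit tray. Turn the cover over, carry it across the row of small cartons without knocking them, and stop with it level, centred and square over the wooden seat under the brass fitting, its mouth a finger's breadth (about 15 mm) above the fitting's top. Do not lower it and do not let it touch the fitting or its tray: finish still holding the cover there, motionless, ready for the line-up check.

Things in the scene. Friction and masses are not known exactly. Their poses are not given: they have to be found in the camera images.
- cover_center (a point): Centre of the loose cover: a stiff square black plastic cup, 50x50 mm outside, 52 mm long, walls and closed end 3 mm, 0.06-0.13 kg, flat sides. The point is on its axis, 26 mm from either end. z points from closed end to open mouth: up at the start, down at the end; x, y square to the walls. It lies steadily on any side. Starts mouth up on the table, to the robot's right.
- cover_mouth (a point): Centre of the cover's open mouth, in the plane of its rim, on the cover's axis 26 mm from its centre; axes as the cover's.
- fitting_top (a point): Centre of the top of the brass hose fitting, the target: 28 mm across its widest part, 46 mm high, standing upright and fixed on the square wooden seat (32 x 32 mm, 10 mm high) in the middle of its tray. This point is 60 mm above the table. z up; x and y are parallel to the sides of seat and tray.
- tray_fitting: The grey kit tray that holds the brass fitting, to the robot's left: fixed, square, 100 x 100 mm, walls 30 mm high and 4 mm thick, a square wooden seat in the middle. Origin at the centre of its underside, on the table; z up, x and y parallel to its sides. It and the coupling's tray take either of two places.
- tray_coupling: An equal grey tray that holds a flanged steel coupling (52 mm across, 50 mm high, top 64 mm above the table), fixed; not the target. Origin at the centre of its underside.
- carton_low_center (a point): Centre of a loose small product carton, 51 x 60 mm, 70 mm high, standing on the table between the cover and the trays; leave it standing where it is. z up.
- carton_mid_center (a point): Centre of a loose small product carton, 51 x 65 mm, 80 mm high, in the same row; leave it standing where it is. z up.
- carton_tall_center (a point): Centre of a loose small product carton, 46 x 50 mm, 85 mm high, in the same row; leave it standing where it is. z up. (Fixed round about: a white paper stack 12 mm high between cartons and trays, with labels and a scanner on it, under 60 mm in all; taller things at the back, over 0.69 m ahead of the robot.)
Not all that is in view belongs to the job. Several things look just like the part that bears cover_center: the one meant starts farthest to the robot's left.

How it is judged:
At the end, for the whole second after the job is handed in: The cover is held by the fingers, at rest, mouth down within 0.12 rad of level, its mouth 4 to 30 mm above the top of the brass fitting and within 7 mm of it sideways, its sides within 0.14 rad of parallel to those of the seat (any of the four ways round), touching neither fitting nor tray (z of cover_mouth in the frame of fitting_top between 0.004 and 0.03 m and horizontal distance between cover_mouth and fitting_top below 0.007 m and angle between cover_center's own z axis and vertical above 3.02 rad and (angle between the x axis of cover_center and the x axis of fitting_top, either way round below 0.14 rad or angle between the x axis of cover_center and the y axis of fitting_top, either way round below 0.14 rad) and contact force between the fingers and cover above 1 N and contact force between cover and tray_fitting below 0.1 N and linear speed of cover below 0.02 m/s and angular speed of cover below 0.15 rad/s); the arm keeps its last pose, push and grip.
It fails at once if a carton in the row is knocked or shifted by more than 20 mm (distance of any of carton_low_center, carton_mid_center, carton_tall_center from where it was at the start of the episode above 0.02 m).
It fails at once if the cover knocks or presses on the brass fitting or its tray (contact force between cover and tray_fitting above 1 N).
It also fails if it takes over 72 s, if anything falls off the work surface, if the arm or the gripper's body presses on something with over 40 N, if the wrist force passes 120 N, or if a joint passes its speed limit or range.

## Working session

There is one attempt and no reset: what is moved stays moved. The work goes in short steps, Python scripts to look and compute and a tool call to move; the robot and the scene stay as the last step left them, time stands still between calls to the robot, and variables do not carry over. Pictures are saved under pics/ and viewed, about 8 in all and at most 12, crops included, and the job is handed in when it is done.

Besides the shell and the picture viewer there is one more tool, called after "Emit:" as name([rows], argument=value, ...), one row to a line, values as JSON. arm_command: Moves the arm, as the interface text tells. Its arguments: {"type":"object","properties":{"plan":{"type":"array"},"grip_force":{"type":"number"}},"required":["plan"]}

```bash
mkdir -p pics; ls
cat > h.py <<'E'
import numpy as np, cv2
from rig import robot, optics, workorder
from scipy.spatial.transform import Rotation as R
def cam(n):
    o=robot.get_obs(); im,d=optics.camera(n); i=optics.camera_info(n); K=np.array(i["mtx"])
    if n=="wrist":
        T=np.eye(4);T[:3,:3]=R.from_quat(o["tool_rot"]).as_matrix();T[:3,3]=o["position"]
        T=T@np.array(i["tool_from_camera"])
    else:
        T=np.eye(4);r=np.array(i["rotation"]);T[:3,:3]=r if r.shape==(3,3) else R.from_quat(r).as_matrix();T[:3,3]=i["position"]
    return im,d,K,T
def cloud(d,K,T):
    v,u=np.mgrid[:d.shape[0],:d.shape[1]]
    p=np.stack([(u-K[0,2])/K[0,0]*d,(v-K[1,2])/K[1,1]*d,d],-1)
    w=p@T[:3,:3].T+T[:3,3]; w[d==0]=np.nan; return w
def ray(px,K,T,z):
    px=np.atleast_2d(px).astype(float)
    r=np.c_[(px-K[[0,1],[2,2]])/K[[0,1],[0,1]],np.ones(len(px))]@T[:3,:3].T
    return T[:3,3]+r*((z-T[2,3])/r[:,2])[:,None]
E
python3 - <<'E'
from h import *
for n in("top","side"):
    im,d,K,T=cam(n); cv2.imwrite(f"pics/{n}0.png",im); np.savez(f"{n}0.npz",im=im,d=d,K=K,T=T); print(n,T[:3,3].round(3),T[:3,2].round(2))
print(robot.get_obs())
E
```

```text
pics
top [0.396 0.05  1.127] [ 0.09  0.02 -1.  ]
side [ 0.27  -0.702  0.692] [ 0.21  0.75 -0.62]
{'time': 0.1, 'q': array([-1.51948868e+00,  5.28350231e-01,  1.43375948e+00, -8.90933212e-06,
        1.18140221e+00, -1.78500498e-01]), 'joint_velocities': array([-2.01399810e-03, -2.16716124e-03, -3.52852536e-03,  6.71415664e-05,
        1.50922179e-03, -7.27764086e-04]), 'joint_torque': array([-5.62209825e-04, -4.40985811e+01, -1.77150840e+01,  6.34516636e-02,
        5.33858326e-02, -4.16345631e-05]), 'position': array([ 0.14235851, -0.6078543 ,  0.19688832]), 'tool_rot': array([ 0.43988347,  0.55447962, -0.43886864,  0.55357854]), 'ft_force': array([-0.32360692,  0.50289096, -0.67337702]), 'moment': array([-0.00321648,  0.00824231, -0.05156945]), 'grip_width': 0.08679140539327465}
```

View pics/top0.png

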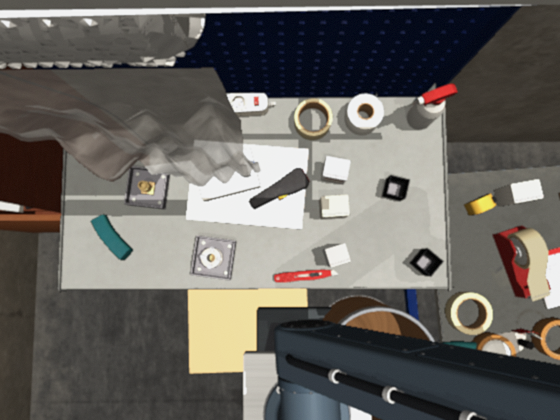

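View pics/side0.png

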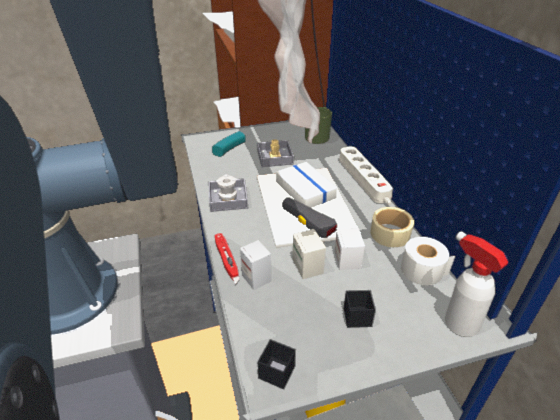

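Top view: black cups are at (396,188) and (427,262). The one meant is (396,188), as it lies farther to the robot's left (image left = +y). Brass fitting in the tray at (147,187), steel coupling at (213,257), cartons at (337,168), (335,206) and (338,255). Side view: cups at (359,309) and (277,364), brass at (275,150).

Run:
```python
from h import *
z=np.load("top0.npz"); im,d,K,T=[z[k] for k in("im","d","K","T")]; w=cloud(d,K,T)
def box(name,u0,v0,u1,v1,zlo,zhi):
    s=w[v0:v1,u0:u1].reshape(-1,3); s=s[(s[:,2]>zlo)&(s[:,2]<zhi)]
    r=cv2.minAreaRect(s[:,:2].astype(np.float32)); print(name,len(s),"c",np.round(r[0],4),"size",np.round(r[1],4),"ang",round(r[2],1),"zmed",np.median(s[:,2]).round(4),"max",s[:,2].max().round(4))
box("cup",375,165,420,210,.04,.07); box("cup2",405,240,450,285,.04,.07)
box("traycoup",180,225,245,285,.02,.045); box("trayfit",115,160,180,215,.02,.045); box("fit",130,170,165,205,.05,.075)
box("c1",315,145,360,185,.055,.11);box("c2",315,188,360,222,.055,.11);box("c3",318,238,360,272,.055,.11)
# highest stuff in workspace map
print("tall points x<0.69,y -.5...5:")
m=(w[...,0]>.3)&(w[...,0]<.75)&(w[...,2]>.1)
for y in np.arange(-.3,.6,.1):
    s=w[m&(abs(w[...,1]-y)<.05)]
    if len(s): print(y.round(1),len(s),"xmin",s[:,0].min().round(3),"zmin/max",s[:,2].min().round(3),s[:,2].max().round(3))
s=np.load("side0.npz")["im"]
a=cv2.resize(im[150:290,360:460],None,fx=4,fy=4,interpolation=2);b=cv2.resize(s[270:400,240:400],(400,560)[::1] if 0 else (400,325),interpolation=2)
c=np.zeros((560,800,3),np.uint8);c[:560,:400]=a;c[:325,400:]=b;cv2.imwrite("pics/crop1.png",c)
```

```text
cup 158 c [ 0.5634 -0.227 ] size [0.0506 0.0502] ang 76.0 zmed 0.0503 max 0.0558
cup2 170 c [ 0.3767 -0.2981] size [0.0516 0.0507] ang 48.6 zmed 0.0499 max 0.0564
traycoup 348 c [0.3892 0.2351] size [0.101 0.1  ] ang 82.0 zmed 0.0287 max 0.0446
trayfit 324 c [0.5697 0.4086] size [0.1019 0.1   ] ang 83.5 zmed 0.0287 max 0.045
fit 51 c [0.5695 0.4082] size [0.0198 0.0196] ang 44.2 zmed 0.0572 max 0.0634
c1 526 c [ 0.6074 -0.0735] size [0.06   0.0521] ang 78.6 zmed 0.0697 max 0.0751
c2 599 c [ 0.513  -0.0677] size [0.0508 0.0653] ang 3.5 zmed 0.0797 max 0.0848
c3 423 c [ 0.3944 -0.0717] size [0.0454 0.0502] ang 17.1 zmed 0.0848 max 0.09
tall points x<0.69,y -.5...5:
-0.3 660 xmin 0.718 zmin/max 0.101 0.204
-0.2 46 xmin 0.725 zmin/max 0.184 0.199
0.0 2235 xmin 0.478 zmin/max 0.978 0.991
0.1 11324 xmin 0.478 zmin/max 0.215 0.993
0.2 18614 xmin 0.481 zmin/max 0.231 0.979
0.3 6713 xmin 0.506 zmin/max 0.259 0.835
```

View pics/crop1.png

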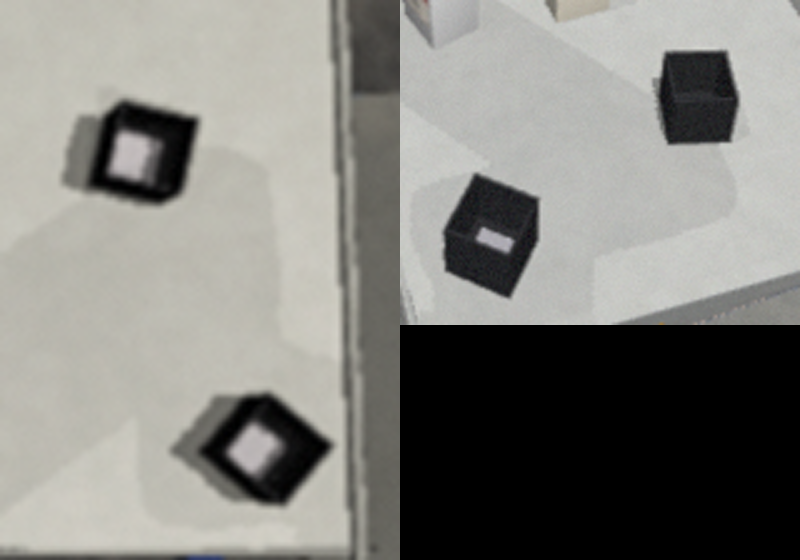

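The crop shows two identical cups, both mouth up. The upper-left one, (396,188) in the top view, is the leftmost and so the one meant: centre (0.563, -0.227), sides at 76°/-14°. Next I check the curtain's extent and the wrist's kinematic structure.

Run:
```python
from h import *
for n in("top","side"):
    z=np.load(n+"0.npz"); w=cloud(z["d"],z["K"],z["T"])
    for zl in (.1,.2,.3,.4,.5):
        s=w[(w[...,2]>zl)&(w[...,2]<zl+.1)&(w[...,0]>.3)&(w[...,1]>-.1)&(w[...,1]<.7)]
        if len(s)>5: print(n,zl,len(s),"x",np.percentile(s[:,0],[0,5]).round(3),"y",np.percentile(s[:,1],[0,5,95,100]).round(3))
o=robot.get_obs();q=o["q"]
print(R.from_quat(o["tool_rot"]).as_matrix().round(3))
E_=lambda s,a:R.from_euler(s,a)
print((E_('z',q[0])*E_('y',q[1]+q[2])*E_('z',q[3])*E_('y',q[4])*E_('z',q[5])).as_matrix().round(3))
```

```text
top 0.1 4019 x [0.519 0.543] y [-0.1   -0.075  0.692  0.7  ]
top 0.2 4689 x [0.533 0.553] y [-0.1   -0.078  0.283  0.577]
top 0.3 5586 x [0.529 0.55 ] y [-0.1   -0.081  0.277  0.302]
top 0.4 2835 x [0.506 0.524] y [-0.1   -0.063  0.3    0.315]
top 0.5 4395 x [0.507 0.519] y [0.106 0.118 0.318 0.334]
side 0.1 6592 x [0.518 0.558] y [-0.1   -0.074  0.694  0.7  ]
side 0.2 9001 x [0.519 0.547] y [-0.1   -0.071  0.693  0.7  ]
side 0.3 9902 x [0.519 0.544] y [-0.1   -0.075  0.693  0.7  ]
side 0.4 10244 x [0.51  0.536] y [-0.1   -0.086  0.321  0.58 ]
side 0.5 774 x [0.53  0.554] y [-0.1   -0.095  0.119  0.168]
[[-0.     0.974  0.228]
 [ 0.002  0.228 -0.974]
 [-1.     0.    -0.002]]
[[-0.228  0.974 -0.   ]
 [ 0.974  0.228  0.002]
 [ 0.002  0.    -1.   ]]
```

Emit:
arm_command([
  [-4, 0, 0, 0, 0, 0.1, 8.7],
  [-4, 0, 0, 0.1, 0, 0.1, 8.7],
  [-3, 2, 0, 0.1, 0, 0, 8.7],
  [0, 2, 2, 0, 0.1, 0, 8.7],
  [0, 0, 0, 0, 0, 0, 8.7],
])

```text
time: 0.72
position: [0.1722, -0.6252, 0.3125]
tool_rot: [0.576, 0.492, -0.4, 0.516]
ft_force: [0.8, 0.2, -0.8]
grip_width: 0.0868
```

Run:
```python
from h import *
o=robot.get_obs(); print(o["q"].round(4).tolist(),o["position"].round(5).tolist())
for n in("top","side"):
    z=np.load(n+"0.npz"); w=cloud(z["d"],z["K"],z["T"])
    for y in np.arange(-.3,.71,.1):
        row=[]
        for zl in (.1,.15,.2,.3,.4,.5,.6):
            s=w[(w[...,2]>zl)&(w[...,2]<zl+.1)&(w[...,0]>.3)&(abs(w[...,1]-y)<.05)]
            row.append(f"{np.percentile(s[:,0],2):.2f}" if len(s)>8 else "----")
        print(n,round(y,1),row)
```

```text
[-1.5763, 0.5281, 1.1352, 0.1974, 1.6366, -0.0401] [0.1722, -0.62525, 0.31252]
top -0.3 ['0.72', '0.73', '0.74', '0.81', '0.81', '----', '----']
top -0.2 ['0.73', '0.73', '0.81', '0.81', '0.81', '----', '----']
top -0.1 ['0.81', '0.81', '0.81', '0.81', '0.81', '----', '----']
top 0.0 ['0.81', '0.81', '0.81', '0.81', '0.81', '----', '----']
top 0.1 ['0.81', '0.57', '0.57', '0.56', '0.53', '0.53', '0.54']
top 0.2 ['0.81', '0.55', '0.54', '0.54', '0.53', '0.53', '0.53']
top 0.3 ['0.81', '0.81', '0.55', '0.54', '0.51', '0.51', '0.52']
top 0.4 ['0.81', '0.81', '0.81', '----', '----', '----', '----']
top 0.5 ['0.81', '0.81', '0.81', '----', '----', '----', '----']
top 0.6 ['0.81', '0.81', '0.81', '----', '----', '----', '----']
top 0.7 ['0.52', '0.52', '----', '----', '----', '----', '----']
side -0.3 ['0.72', '0.73', '0.74', '0.81', '0.81', '----', '----']
side -0.2 ['0.73', '0.74', '0.81', '0.81', '0.81', '----', '----']
side -0.1 ['0.81', '0.81', '0.81', '0.81', '0.81', '0.92', '----']
side 0.0 ['0.81', '0.81', '0.81', '0.81', '0.81', '0.92', '----']
side 0.1 ['0.81', '0.57', '0.57', '0.53', '0.53', '0.53', '----']
side 0.2 ['0.81', '0.55', '0.54', '0.54', '0.53', '----', '----']
side 0.3 ['0.81', '0.81', '0.81', '0.55', '0.52', '----', '----']
side 0.4 ['0.81', '0.81', '0.81', '0.81', '0.81', '----', '----']
side 0.5 ['0.81', '0.81', '0.81', '0.81', '0.81', '----', '----']
side 0.6 ['0.80', '0.79', '0.78', '0.80', '----', '----', '----']
side 0.7 ['0.52', '0.52', '0.52', '0.52', '----', '----', '----']
```

Emit:
arm_command([
  [0, 4, 0, 0, 0, -0.1, 8.7],
  [0, 4, 0, 0.1, 0, 0.1, 8.7],
  [0, 4, 0, 0, 0, 0.1, 8.7],
  [0, 2, -3, 0, -0.15, 0, 8.7],
  [0, 0, -3, 0, -0.15, 0, 8.7],
  [0, 0, 0, 0, 0, 0, 8.7],
])

```text
time: 1.48
position: [0.3144, -0.5603, 0.3306]
tool_rot: [0.561, 0.362, -0.49, 0.561]
ft_force: [0.5, -0.6, 0.1]
grip_width: 0.087
```

Run:
```python
from h import *
o=robot.get_obs(); print(o["q"].round(4).tolist(),o["position"].round(5).tolist())
```

```text
[-1.3503, 0.324, 1.4357, 0.2411, 1.1889, 0.2817] [0.31436, -0.56031, 0.33057]
```

```bash
cat >> h.py <<'E'
def rot(q):
    return R.from_euler('z',q[0])*R.from_euler('y',q[1]+q[2])*R.from_euler('z',q[3])*R.from_euler('y',q[4])*R.from_euler('z',q[5])
M=np.array([[0,0,-1],[0,1,0],[1,0,0.]])  # tool axes in model flange frame
def fk(q,p):
    d,h,a,b,c,e=p
    r1=R.from_euler('z',q[0]);r2=r1*R.from_euler('y',q[1]);r3=r2*R.from_euler('y',q[2])
    elbow=r1.apply([0,d,h])+r2.apply([0,0,a])
    wrist=elbow+r3.apply([e,0,b])
    Rt=rot(q)
    return wrist+Rt.apply([0,0,c]), Rt.as_matrix()@M, elbow, wrist
E
python3 - <<'E'
from h import *
from scipy.optimize import least_squares
D=[([-1.51949,.52835,1.43376,0,1.1814,-.1785],[.14236,-.60785,.19689]),
([-1.5763, 0.5281, 1.1352, 0.1974, 1.6366, -0.0401],[0.1722, -0.62525, 0.31252]),
([-1.3503, 0.324, 1.4357, 0.2411, 1.1889, 0.2817],[0.31436, -0.56031, 0.33057])]
f=lambda p:np.concatenate([fk(q,p)[0]-x for q,x in D])
s=least_squares(f,[.11,.28,.43,.43,.25,0]);print(s.x.round(4),(s.fun*1e3).round(1))
np.save("p.npy",s.x)
o=robot.get_obs();print(R.from_quat(o["tool_rot"]).as_matrix().round(3),fk(o["q"],s.x)[1].round(3))
E
```

```text
[0.111  0.2742 0.5882 0.3916 0.3304 0.1142] [-0. -0.  0.  0. -0.  0. -0. -0. -0.]
[[ 0.259  0.955 -0.144]
 [-0.144 -0.109 -0.984]
 [-0.955  0.276  0.109]] [[ 0.259  0.955 -0.144]
 [-0.144 -0.109 -0.984]
 [-0.955  0.276  0.109]]
```

```bash
cat >> h.py <<'E'
from scipy.optimize import least_squares
P=np.load("p.npy")
LO=np.array([-3.08,-.75,.22,-1.43,0,-2.85]);HI=np.array([3.08,2.2,2.44,4.57,2.65,2.85])
def ik(pos,Rt,seeds):
    best=[]
    for s in seeds:
        f=lambda q:np.r_[(fk(q,P)[0]-pos)*5,R.from_matrix(fk(q,P)[1].T@Rt).as_rotvec()]
        r=least_squares(f,np.clip(s,LO+1e-3,HI-1e-3),bounds=(LO,HI),max_nfev=60)
        if np.abs(r.fun).max()<2e-3 and not any(np.allclose(r.x,b,atol=.02) for b in best): best.append(r.x)
    return best
def toolR(yaw,pitch,ysign):
    "tool x at yaw, pitched down by pitch; tool y up (ysign=1) or down"
    x=np.array([np.cos(pitch)*np.cos(yaw),np.cos(pitch)*np.sin(yaw),-np.sin(pitch)])
    z=np.array([-np.sin(yaw),np.cos(yaw),0])*-1
    y=np.cross(z,x)
    if y[2]*ysign<0: y,z=-y,-z
    return np.c_[x,y,z]
E
cat > scan.py <<'E'
from h import *
rng=np.random.default_rng(0)
seeds=[np.r_[a,.6,1.6,q4,1.3,q6] for a in(-1,.3) for q4 in(-1,.5,1.6,3.1,4.3) for q6 in(-2,0,2)]
def go(name,g,yaws,al,ys):
    for yd in yaws:
        for y in ys:
            Rt=toolR(np.radians(yd),al,y); pos=g+.019*Rt[:,0]
            for q in ik(pos,Rt,seeds):
                _,_,e,w=fk(q,P); print(name,yd,"y%+d"%y,q.round(2).tolist(),"wrist",w.round(3),"elbow",e.round(2))
for al in (0.1,):
    go("pick",np.array([.5634,-.227,.042]),(76,-14,166,-104),al,(1,-1))
    go("place",np.array([.5697,.4085,.090]),(83.5,-6.5,173.5,-96.5),-al,(1,-1))
E
python3 scan.py
```

```text
pick 76 y+1 [-0.98, 1.26, 1.22, 0.9, 1.91, -1.07] wrist [ 0.488 -0.528  0.073] elbow [ 0.4  -0.4   0.45]
pick 76 y-1 [-0.98, 1.26, 1.22, 0.9, 1.91, 2.07] wrist [ 0.488 -0.528  0.073] elbow [ 0.4  -0.4   0.45]
pick -14 y+1 [-0.9, 1.44, 2.24, 2.45, 1.9, -1.91] wrist [ 0.263 -0.152  0.073] elbow [ 0.45 -0.39  0.35]
pick -14 y-1 [-0.9, 1.44, 2.24, 2.45, 1.9, 1.23] wrist [ 0.263 -0.152  0.073] elbow [ 0.45 -0.39  0.35]
pick 166 y+1 [-0.46, 1.49, 0.46, -0.44, 2.62, -1.98] wrist [ 0.864 -0.302  0.073] elbow [ 0.57 -0.16  0.32]
pick 166 y-1 [-0.46, 1.49, 0.46, -0.44, 2.62, 1.16] wrist [ 0.864 -0.302  0.073] elbow [ 0.57 -0.16  0.32]
pick -104 y+1 [-0.06, 1.23, 1.44, -1.36, 1.57, -2.04] wrist [0.638 0.074 0.073] elbow [0.56 0.08 0.47]
pick -104 y-1 [-0.06, 1.23, 1.44, -1.36, 1.57, 1.1] wrist [0.638 0.074 0.073] elbow [0.56 0.08 0.47]
place 83.5 y+1 [-0.02, 1.24, 1.68, 1.68, 1.65, -1.34] wrist [0.535 0.101 0.059] elbow [0.56 0.1  0.47]
place 83.5 y-1 [-0.02, 1.24, 1.68, 1.68, 1.65, 1.8] wrist [0.535 0.101 0.059] elbow [0.56 0.1  0.47]
place -6.5 y+1 [0.82, 1.24, 1.75, 4.07, 1.58, -1.69] wrist [0.262 0.444 0.059] elbow [0.3  0.48 0.46]
place -6.5 y-1 [0.82, 1.24, 1.75, 4.07, 1.58, 1.45] wrist [0.262 0.444 0.059] elbow [0.3  0.48 0.46]
place -96.5 y+1 [0.75, 1.56, 0.3, -1.39, 2.42, -2.81] wrist [0.605 0.716 0.059] elbow [0.35 0.48 0.28]
place -96.5 y-1 [0.75, 1.56, 0.3, -1.39, 2.42, 0.33] wrist [0.605 0.716 0.059] elbow [0.35 0.48 0.28]
```

```bash
cat > path.py <<'E'
from h import *
from scipy.spatial.transform import Slerp
z=np.load("top0.npz"); w=cloud(z["d"],z["K"],z["T"])
for yy in(-.3,-.34,-.36,-.4,-.45,-.5,-.55):
    s=w[(abs(w[...,0]-.49)<.05)&(abs(w[...,1]-yy)<.015)]; print("surf y",yy,np.nanpercentile(s[:,2],[5,50,98]).round(3) if len(s) else None)
for xx in (.36,.34,.32,.3,.28,.25): 
    s=w[(abs(w[...,0]-xx)<.008)&(abs(w[...,1]-.44)<.06)]; print("surf x",xx,np.nanpercentile(s[:,2],[5,50,98]).round(3) if len(s) else None)
r=np.radians
def Rm(yaw,pitch,roll): return toolR(r(yaw),pitch,1)@R.from_rotvec([roll,0,0]).as_matrix()
# x,y,z grasp, yaw,pitch,roll
rs=np.sign(1)*np.pi
W=[(.54,-.33,.20,76,.1,0),(.54,-.325,.05,76,.1,0),(.5634,-.227,.042,76,.1,0),(.555,-.25,.24,76,.1,0),(.53,-.25,.24,76,0,rs/2),(.50,-.22,.22,76,-.1,rs),(.46,.0,.21,76,-.1,rs),(.44,.2,.21,76,-.1,rs),(.45,.32,.2,50,-.1,rs),(.50,.40,.17,-6.5,-.1,rs),(.5697,.4085,.14,-6.5,-.1,rs),(.5697,.4085,.09,-6.5,-.1,rs)]
q=np.array([-.98,1.1,1.1,.9,1.8,-1.07]); 
for i in range(len(W)-1):
    a,b=np.array(W[i]),np.array(W[i+1]); n=8; mj=0; cl=9;zm=9
    for t in np.linspace(0,1,n+1):
        c=a+(b-a)*t; Rt=Rm(*c[3:]); s=ik(c[:3]+.019*Rt[:,0],Rt,[q])
        if not s: print("FAIL",i,t,c.round(2)); break
        if i or t: mj=max(mj,np.abs(s[0]-q).max())
        q=s[0]; _,_,e,wr=fk(q,P); r3=R.from_euler('z',q[0])*R.from_euler('y',q[1]+q[2]); e2=e+r3.apply([P[5],0,0]); sh=R.from_euler('z',q[0]).apply([0,P[0],P[1]])
        pts=np.concatenate([np.linspace(u,v,12) for u,v in((sh,e),(e,e2),(e2,wr),(wr,c[:3]))])
        dd=np.linalg.norm(np.maximum(0,np.c_[.51-pts[:,0],np.maximum(.05-pts[:,1],pts[:,1]-.35),.2-pts[:,2]]),axis=1).min(); cl=min(cl,dd);zm=min(zm,wr[2])
    print(i+1,q.round(2).tolist(),"wrist",wr.round(2),"elb",e.round(2),e2.round(2),"maxstep",round(mj,2),"curtain",round(cl,3),"wzmin",round(zm,3))
E
python3 path.py
```

```text
surf y -0.3 [-0.005 -0.001  0.003]
surf y -0.34 [-0.004 -0.001  0.004]
surf y -0.36 [-0.004  0.     0.008]
surf y -0.4 [-0.087 -0.082 -0.078]
surf y -0.45 [-0.086 -0.08  -0.02 ]
surf y -0.5 [-0.086 -0.082 -0.022]
surf y -0.55 [-0.086 -0.079  0.032]
surf x 0.36 [-0.004 -0.001  0.004]
surf x 0.34 [-0.004 -0.001  0.004]
surf x 0.32 [-0.004 -0.001  0.004]
surf x 0.3 None
surf x 0.28 None
surf x 0.25 None
1 [-1.07, 1.3, 1.03, 0.86, 2.05, -0.99] wrist [ 0.47 -0.63  0.08] elb [ 0.37 -0.45  0.43] [ 0.33 -0.38  0.35] maxstep 0.03 curtain 0.361 wzmin 0.081
2 [-0.98, 1.26, 1.22, 0.9, 1.91, -1.07] wrist [ 0.49 -0.53  0.07] elb [ 0.4  -0.4   0.45] [ 0.35 -0.33  0.38] maxstep 0.03 curtain 0.319 wzmin 0.073
3 [-1.01, 0.97, 1.27, 0.96, 2.07, -0.87] wrist [ 0.48 -0.55  0.27] elb [ 0.35 -0.35  0.6 ] [ 0.32 -0.29  0.52] maxstep 0.04 curtain 0.293 wzmin 0.073
4 [-1.04, 1.0, 1.31, 0.97, 2.12, 0.65] wrist [ 0.45 -0.55  0.24] elb [ 0.35 -0.37  0.59] [ 0.31 -0.3   0.51] maxstep 0.19 curtain 0.3 wzmin 0.24
5 [-1.05, 1.05, 1.42, 0.94, 2.12, 2.1] wrist [ 0.43 -0.52  0.19] elb [ 0.35 -0.39  0.57] [ 0.3  -0.31  
[... 296 characters left out ...]
0.57] maxstep 0.05 curtain 0.055 wzmin 0.179
FAIL 7 0.875 [ 0.45  0.3   0.2  53.25 -0.1   3.14]
8 [-0.3, 1.29, 2.43, 1.76, 1.81, 1.0] wrist [0.28 0.03 0.17] elb [ 0.57 -0.06  0.44] [ 0.48 -0.03  0.5 ] maxstep 0.1 curtain 0.062 wzmin 0.171
FAIL 8 0.0 [ 0.45  0.32  0.2  50.   -0.1   3.14]
9 [-0.3, 1.29, 2.43, 1.76, 1.81, 1.0] wrist [0.28 0.03 0.17] elb [ 0.57 -0.06  0.44] [ 0.48 -0.03  0.5 ] maxstep 0 curtain 9 wzmin 9
10 [0.82, 1.15, 1.79, 4.07, 1.55, 1.41] wrist [0.26 0.44 0.11] elb [0.28 0.47 0.52] [0.21 0.39 0.49] maxstep 2.41 curtain 0.059 wzmin 0.109
11 [0.82, 1.24, 1.75, 4.07, 1.58, 1.45] wrist [0.26 0.44 0.06] elb [0.3  0.48 0.46] [0.22 0.4  0.45] maxstep 0.01 curtain 0.084 wzmin 0.059
```

```bash
python3 - <<'E'
import re
s=open('path.py').read()
i=s.index("W=["); j=s.index("q=np.array([-.98")
new='''A=.06
W=[(.54,-.33,.20,76,A,0),(.54,-.325,.05,76,A,0),(.5634,-.227,.044,76,A,0),(.555,-.25,.24,76,A,0),(.57,-.25,.24,76,A,rs),(.60,-.22,.24,35,A,rs),(.60,-.18,.2,-6.5,A,rs),(.60,-.1,.155,-6.5,A,rs),(.59,.05,.15,-6.5,A,rs),(.58,.2,.15,-6.5,A,rs),(.5697,.4085,.15,-6.5,A,rs),(.5697,.4085,.13,-6.5,-A,rs),(.5697,.4085,.087,-6.5,-A,rs)]
'''
open('path.py','w').write(s[:i]+new+s[j:])
E
python3 path.py|grep -v surf
```

```text
1 [-1.08, 1.32, 1.02, 0.88, 2.08, -0.98] wrist [ 0.46 -0.63  0.07] elb [ 0.37 -0.45  0.42] [ 0.33 -0.38  0.34] maxstep 0.03 curtain 0.362 wzmin 0.069
2 [-0.98, 1.28, 1.21, 0.92, 1.94, -1.07] wrist [ 0.49 -0.53  0.06] elb [ 0.41 -0.41  0.44] [ 0.36 -0.33  0.37] maxstep 0.03 curtain 0.318 wzmin 0.063
3 [-1.01, 0.99, 1.27, 0.98, 2.09, -0.87] wrist [ 0.48 -0.55  0.26] elb [ 0.36 -0.36  0.6 ] [ 0.32 -0.3   0.51] maxstep 0.04 curtain 0.293 wzmin 0.063
4 [-0.99, 1.0, 1.24, 1.0, 2.09, 2.3] wrist [ 0.49 -0.55  0.26] elb [ 0.36 -0.35  0.59] [ 0.33 -0.29  0.5 ] maxstep 0.4 curtain 0.3 wzmin 0.259
5 [-1.07, 0.85, 1.83, 1.45, 1.57, 2.03] wrist [ 0.35 -0.4   0.26] elb [ 0.31 -0.34  0.66] [ 0.26 -0.25  0.61] maxstep 0.08 curtain 0.27 wzmin 0.259
6 [-0.81, 1.04, 2.34, 2.44, 1.69, 1.42] wrist [ 0.29 -0.14  0.22] elb [ 0.43 -0.29  0.57] [ 0.35 -0.21  0.6 ] maxstep 0.16 curtain 0.218 wzmin 0.219
7 [-0.6, 1.22, 2.38, 2.62, 1.92, 1.35] wrist [ 0.29 -0.06  0.17] elb [ 0.52 -0.22  0.47] [ 0.43 -0.16  0.52] maxstep 0.03 curtain 0.144 wzmin 0.174
8 [-0.09, 1.25, 2.39, 3.16, 2.0, 1.58] wrist [0.28 0.09 0.17] elb [0.57 0.06 0.46] [0.47 0.07 0.51] maxstep 0.08 curtain 0.0 wzmin 0.169
9 [0.4, 1.12, 2.22, 3.66, 1.68, 1.67] wrist [0.27 0.24 0.17] elb [0.44 0.31 0.53] [0.34 0.26 0.55] maxstep 0.07 curtain 0.0 wzmin 0.169
10 [0.82, 1.03, 1.83, 4.11, 1.35, 1.34] wrist [0.26 0.44 0.17] elb [0.26 0.45 0.58] [0.19 0.36 0.55] maxstep 0.07 curtain 0.047 wzmin 0.169
11 [0.82, 1.14, 1.79, 4.08, 1.51, 1.41] wrist [0.26 0.44 0.11] elb [0.28 0.47 0.52] [0.21 0.39 0.49] maxstep 0.02 curtain 0.077 wzmin 0.111
12 [0.82, 1.23, 1.76, 4.08, 1.54, 1.44] wrist [0.26 0.44 0.07] elb [0.3  0.48 0.47] [0.22 0.4  0.46] maxstep 0.01 curtain 0.091 wzmin 0.068
```

```bash
cat > newW.py <<'E'
s=open('path.py').read()
i=s.index("W=["); j=s.index("q=np.array([-.98")
new='''W=[(.54,-.33,.20,76,A,0),(.54,-.325,.05,76,A,0),(.5634,-.227,.044,76,A,0),(.555,-.25,.22,76,A,0),(.54,-.25,.23,76,.5,rs),(.48,-.15,.2,76,.9,rs),(.45,0,.2,70,.9,rs),(.44,.2,.2,55,.9,rs),(.46,.36,.2,36,.8,rs),(.53,.41,.2,15,.3,rs),(.5697,.4085,.17,-6.5,-A,rs),(.5697,.4085,.13,-6.5,-A,rs),(.5697,.4085,.087,-6.5,-A,rs)]
'''
open('path.py','w').write(s[:i]+new+s[j:])
E
python3 newW.py; python3 path.py|grep -v surf
```

```text
1 [-1.08, 1.32, 1.02, 0.88, 2.08, -0.98] wrist [ 0.46 -0.63  0.07] elb [ 0.37 -0.45  0.42] [ 0.33 -0.38  0.34] maxstep 0.03 curtain 0.362 wzmin 0.069
2 [-0.98, 1.28, 1.21, 0.92, 1.94, -1.07] wrist [ 0.49 -0.53  0.06] elb [ 0.41 -0.41  0.44] [ 0.36 -0.33  0.37] maxstep 0.03 curtain 0.318 wzmin 0.063
3 [-1.01, 1.02, 1.26, 0.97, 2.07, -0.9] wrist [ 0.48 -0.55  0.24] elb [ 0.36 -0.36  0.58] [ 0.32 -0.3   0.5 ] maxstep 0.03 curtain 0.295 wzmin 0.063
4 [-0.99, 0.8, 1.34, 0.73, 1.82, 2.27] wrist [ 0.47 -0.52  0.38] elb [ 0.32 -0.29  0.68] [ 0.29 -0.24  0.59] maxstep 0.4 curtain 0.3 wzmin 0.239
5 [-0.87, 0.54, 1.7, 0.54, 1.36, 2.28] wrist [ 0.43 -0.34  0.44] elb [ 0.28 -0.16  0.78] [ 0.24 -0.11  0.69] maxstep 0.06 curtain 0.202 wzmin 0.379
6 [-0.71, 0.41, 2.0, 0.71, 1.11, 2.33] wrist [ 0.38 -0.18  0.44] elb [ 0.25 -0.07  0.81] [ 0.19 -0.01  0.74] maxstep 0.04 curtain 0.078 wzmin 0.444
7 [-0.22, 0.32, 2.22, 1.17, 0.67, 2.56] wrist [0.33 0.04 0.44] elb [0.21 0.07 0.83] [0.11 0.09 0.77] maxstep 0.08 curtain 0.062 wzmin 0.444
8 [0.38, 0.41, 2.16, 2.37, 0.25, 2.15] wrist [0.28 0.23 0.42] elb [0.18 0.19 0.81] [0.09 0.15 0.75] maxstep 0.24 curtain 0.051 wzmin 0.423
9 [0.67, 0.76, 2.12, 3.6, 1.03, 1.45] wrist [0.24 0.33 0.29] elb [0.25 0.34 0.7 ] [0.16 0.27 0.67] maxstep 0.36 curtain 0.037 wzmin 0.292
10 [0.82, 1.07, 1.82, 4.08, 1.48, 1.37] wrist [0.26 0.44 0.15] elb [0.27 0.45 0.56] [0.19 0.37 0.53] maxstep 0.07 curtain 0.053 wzmin 0.151
11 [0.82, 1.14, 1.79, 4.08, 1.51, 1.41] wrist [0.26 0.44 0.11] elb [0.28 0.47 0.52] [0.21 0.39 0.49] maxstep 0.01 curtain 0.066 wzmin 0.111
12 [0.82, 1.23, 1.76, 4.08, 1.54, 1.44] wrist [0.26 0.44 0.07] elb [0.3  0.48 0.47] [0.22 0.4  0.46] maxstep 0.01 curtain 0.091 wzmin 0.068
```

```bash
cat >> h.py <<'E'
def params(pos,Rt):
    x=Rt[:,0]; yaw=np.arctan2(x[1],x[0]); pitch=-np.arcsin(x[2])
    rv=R.from_matrix(toolR(yaw,pitch,1).T@Rt).as_rotvec()
    return np.r_[pos-.019*x,np.degrees(yaw),pitch,rv[0]]
def pose(c):
    Rt=toolR(np.radians(c[3]),c[4],1)@R.from_rotvec([c[5],0,0]).as_matrix(); return c[:3]+.019*Rt[:,0],Rt
def rows(targets,grip,cur=None,vmax=.045,wmax=.16):
    o=robot.get_obs(); cur=params(o["position"],R.from_quat(o["tool_rot"]).as_matrix()); print("cur",cur.round(3),"q",o["q"].round(2),"F",o["ft_force"].round(1),"grip",round(o["grip_width"],4),"t",o["time"])
    p0,R0=pose(cur); out=[]
    for t in targets:
        t=np.array(t,float); 
        t[5]=cur[5]+(t[5]-cur[5]) 
        for dd in(3,):
            t[dd]=cur[dd]+(t[dd]-cur[dd]+180)%360-180
        p1,R1=pose(t); n=1
        ang=abs(np.radians(t[3]-cur[3]))*np.cos(min(abs(cur[4]),abs(t[4])))+abs(t[4]-cur[4])+abs(t[5]-cur[5])
        n=max(1,int(np.ceil(max(np.linalg.norm(p1-p0)/vmax,ang/wmax))))
        for k in range(1,n+1):
            c=cur+(t-cur)*k/n; p,Rt=pose(c)
            out.append(np.r_[(R0.T@(p-p0)*100).round(1),R.from_matrix(R0.T@Rt).as_rotvec().round(2),grip]); 
            p0,R0=p,Rt
        cur=t
    print(len(out)); 
    for i in range(0,len(out),12): print([[round(float(v),2) for v in r] for r in out[i:i+12]])
E
python3 - <<'E'
from h import *
z=np.load("top0.npz"); w=cloud(z["d"],z["K"],z["T"])
s=w[(w[...,0]>.38)&(w[...,0]<.6)&(w[...,1]<-.38)&(w[...,1]>-.75)]; print("right objs",len(s),s[:,2].max() if len(s) else None)
rows([(.5,-.33,.30,76,.6,0),(.5634,-.227,.16,76,.06,0)],8.7)
E
```

```text
right objs 8859 0.05048703730495685
cur [  0.309  -0.558   0.349 -28.98    1.27   -0.376] q [-1.35  0.32  1.44  0.24  1.19  0.28] F [ 0.5 -0.6  0.1] grip 0.087 t 1.475
21
[[0.4, 1.0, -1.6, -0.09, 0.02, 0.05, 8.7], [0.5, 1.1, -1.6, -0.08, 0.02, 0.05, 8.7], [0.6, 1.2, -1.5, -0.08, 0.03, 0.05, 8.7], [0.7, 1.3, -1.4, -0.08, 0.04, 0.05, 8.7], [0.8, 1.3, -1.3, -0.08, 0.04, 0.05, 8.7], [0.9, 1.4, -1.1, -0.08, 0.05, 0.05, 8.7], [1.0, 1.4, -1.0, -0.07, 0.05, 0.05, 8.7], [1.1, 1.4, -0.9, -0.07, 0.06, 0.05, 8.7], [1.2, 1.4, -0.7, -0.07, 0.06, 0.05, 8.7], [1.3, 1.4, -0.6, -0.06, 0.07, 0.05, 8.7], [1.4, 1.3, -0.4, -0.06, 0.07, 0.05, 8.7], [1.5, 1.2, -0.2, -0.06, 0.08, 0.05, 8.7]]
[[1.5, 1.2, -0.1, -0.05, 0.08, 0.05, 8.7], [1.6, 1.1, 0.1, -0.05, 0.08, 0.05, 8.7], [1.6, 1.0, 0.3, -0.05, 0.09, 0.04, 8.7], [1.6, 0.9, 0.5, -0.04, 0.09, 0.04, 8.7], [3.5, -0.8, 0.7, -0.0, -0.0, 0.11, 8.7], [3.3, -1.2, 0.7, -0.0, 0.0, 0.11, 8.7], [3.2, -1.5, 0.7, -0.0, 0.0, 0.11, 8.7], [3.0, -1.9, 0.7, 0.0, -0.0, 0.11, 8.7], [2.7, -2.2, 0.7, 0.0, 0.0, 0.11, 8.7]]
```

Run:
```python
from h import *
z=np.load("top0.npz"); w=cloud(z["d"],z["K"],z["T"])
print("cols y",[-.4,-.44,-.48,-.52,-.56,-.6,-.64])
for x in np.arange(.36,.64,.04):
    print(round(x,2),[ (lambda s: round(float(np.percentile(s[:,2],97)),3) if len(s)>3 else None)(w[(abs(w[...,0]-x)<.02)&(abs(w[...,1]-y)<.02)]) for y in(-.4,-.44,-.48,-.52,-.56,-.6,-.64)])
```

```text
cols y [-0.4, -0.44, -0.48, -0.52, -0.56, -0.6, -0.64]
0.36 [-0.079, -0.078, -0.079, -0.034, 0.037, 0.03, -0.066]
0.4 [-0.079, -0.078, -0.077, 0.037, 0.048, 0.047, -0.065]
0.44 [-0.078, -0.077, -0.078, 0.038, 0.046, 0.045, -0.077]
0.48 [-0.079, -0.078, -0.078, -0.078, -0.035, -0.078, -0.079]
0.52 [-0.078, -0.022, -0.018, 0.013, 0.015, 0.013, -0.078]
0.56 [-0.078, -0.07, -0.02, 0.014, 0.016, 0.016, -0.078]
0.6 [-0.078, -0.079, -0.079, -0.079, 0.012, 0.012, -0.078]
0.64 [None, -0.079, -0.077, -0.079, -0.079, -0.079, -0.079]
```

Emit:
arm_command([
  [0.4, 1.0, -1.6, -0.09, 0.02, 0.05, 8.7],
  [0.5, 1.1, -1.6, -0.08, 0.02, 0.05, 8.7],
  [0.6, 1.2, -1.5, -0.08, 0.03, 0.05, 8.7],
  [0.7, 1.3, -1.4, -0.08, 0.04, 0.05, 8.7],
  [0.8, 1.3, -1.3, -0.08, 0.04, 0.05, 8.7],
  [0.9, 1.4, -1.1, -0.08, 0.05, 0.05, 8.7],
  [1.0, 1.4, -1.0, -0.07, 0.05, 0.05, 8.7],
  [1.1, 1.4, -0.9, -0.07, 0.06, 0.05, 8.7],
  [1.2, 1.4, -0.7, -0.07, 0.06, 0.05, 8.7],
  [1.3, 1.4, -0.6, -0.06, 0.07, 0.05, 8.7],
  [1.4, 1.3, -0.4, -0.06, 0.07, 0.05, 8.7],
  [1.5, 1.2, -0.2, -0.06, 0.08, 0.05, 8.7],
])

```text
time: 2.98
position: [0.4562, -0.3757, 0.2971]
tool_rot: [0.436, 0.533, 0.063, 0.723]
ft_force: [0.4, 0.3, -0.3]
grip_width: 0.0872
```

```bash
python3 -c "
from h import *
rows([(.5,-.33,.30,76,.6,0),(.5634,-.227,.16,76,.06,0)],8.7)"
```

```text
cur [ 0.448 -0.386  0.311 52.647  0.796 -0.075] q [-1.23  0.55  1.38  0.63  1.68 -0.74] F [ 0.4  0.3 -0.3] grip 0.0872 t 2.975
9
[[1.5, 1.3, 0.1, -0.05, 0.07, 0.05, 8.7], [1.6, 1.2, 0.3, -0.05, 0.07, 0.05, 8.7], [1.6, 1.0, 0.4, -0.04, 0.08, 0.05, 8.7], [1.6, 0.9, 0.6, -0.04, 0.08, 0.05, 8.7], [3.5, -0.8, 0.7, -0.0, -0.0, 0.11, 8.7], [3.3, -1.2, 0.7, -0.0, 0.0, 0.11, 8.7], [3.2, -1.5, 0.7, -0.0, 0.0, 0.11, 8.7], [3.0, -1.9, 0.7, 0.0, -0.0, 0.11, 8.7], [2.7, -2.2, 0.7, 0.0, 0.0, 0.11, 8.7]]
```

The right-hand surface holds a tape dispenser about 46 mm high, right where the wrist would go for a level grasp. So I will pick the cover with the tool pitched down, lay it on its side, and regrasp from above with the mouth facing so that pitching the tool up brings it mouth down.

Emit:
arm_command([
  [1.5, 1.3, 0.1, -0.05, 0.07, 0.05, 8.7],
  [1.6, 1.2, 0.3, -0.05, 0.07, 0.05, 8.7],
  [1.6, 1.0, 0.4, -0.04, 0.08, 0.05, 8.7],
  [1.6, 0.9, 0.6, -0.04, 0.08, 0.05, 8.7],
  [0, 0, 0, 0, 0, 0, 8.7],
])

```text
time: 3.6
position: [0.5046, -0.3168, 0.2859]
tool_rot: [0.403, 0.582, 0.25, 0.66]
ft_force: [-0.7, -0.8, -0.1]
grip_width: 0.0873
```

```bash
python3 -c "
from h import *
rows([(.5634,-.227,.13,76,.55,0),(.5634,-.227,.04,76,.55,0)],8.7)"
```

```text
cur [ 5.0100e-01 -3.3200e-01  2.9700e-01  7.6143e+01  6.0300e-01  4.0000e-03] q [-1.08  0.73  1.19  0.64  1.96 -0.81] F [-0.7 -0.8 -0.1] grip 0.0873 t 3.6
7
[[3.8, -1.4, 0.7, -0.0, -0.0, 0.01, 8.7], [3.8, -1.4, 0.7, -0.0, -0.0, 0.01, 8.7], [3.8, -1.5, 0.7, -0.0, -0.0, 0.01, 8.7], [3.8, -1.5, 0.7, -0.0, -0.0, 0.01, 8.7], [3.8, -1.6, 0.7, -0.0, -0.0, 0.01, 8.7], [2.4, -3.8, 0.0, 0.0, 0.0, 0.0, 8.7], [2.4, -3.8, 0.0, 0.0, 0.0, 0.0, 8.7]]
```

Emit:
arm_command([
  [3.8, -1.4, 0.7, 0, 0, 0.01, 8.7],
  [3.8, -1.4, 0.7, 0, 0, 0.01, 8.7],
  [3.8, -1.5, 0.7, 0, 0, 0.01, 8.7],
  [3.8, -1.5, 0.7, 0, 0, 0.01, 8.7],
  [3.8, -1.6, 0.7, 0, 0, 0.01, 8.7],
  [0, 0, 0, 0, 0, 0, 8.7],
])

```text
time: 4.35
position: [0.5661, -0.2198, 0.1173]
tool_rot: [0.417, 0.569, 0.258, 0.66]
ft_force: [1.3, -0.6, 1.1]
grip_width: 0.0873
```

```bash
python3 -c "
from h import *
rows([(.5634,-.227,.04,76,.55,0)],8.7)
im,d,K,T=cam('wrist'); cv2.imwrite('pics/wr1.png',im)
w=cloud(d,K,T); s=w[(abs(w[...,0]-.563)<.06)&(abs(w[...,1]+.227)<.06)&(w[...,2]>.045)&(w[...,2]<.06)]
print(len(s), cv2.minAreaRect(s[:,:2].astype(np.float32)) if len(s)>5 else '')"
```

```text
cur [ 5.6200e-01 -2.3500e-01  1.2700e-01  7.4954e+01  5.6700e-01 -5.0000e-03] q [-0.94  0.91  1.37  0.72  1.62 -0.94] F [ 1.3 -0.6  1.1] grip 0.0873 t 4.35
2
[[2.7, -3.4, -0.1, -0.0, 0.01, 0.01, 8.7], [2.7, -3.5, -0.1, -0.0, 0.01, 0.01, 8.7]]
1110 ((0.5660724639892578, -0.22729776799678802), (0.05139840766787529, 0.05006292089819908), 75.6212387084961)
```

View pics/wr1.png

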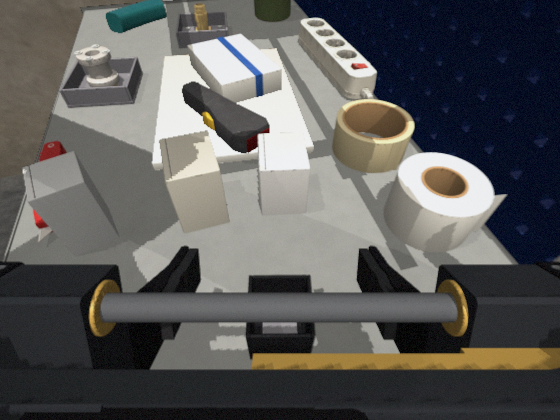

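The wrist view shows the cover at (280,310), centred between the open fingers. Its depth gives (0.566, -0.227) at 75.6°, which agrees with the top view. Descending.

Emit:
arm_command([
  [2.7, -3.4, -0.2, 0, 0.01, 0.01, 8.7],
  [1.8, -2.3, -0.2, 0, 0.01, 0, 8.7],
  [0.9, -1.2, -0.1, 0, 0, 0, 8.7],
  [0, 0, 0, 0, 0, 0, 8.7],
])

```text
time: 4.9
position: [0.5665, -0.2211, 0.0355]
tool_rot: [0.412, 0.57, 0.261, 0.661]
ft_force: [-0.1, -0.2, -0.4]
grip_width: 0.0869
```

```bash
python3 -c "
from h import *
rows([(.565,-.227,.04,76,.55,0)],8.7)"
```

```text
cur [ 5.6200e-01 -2.3700e-01  4.6000e-02  7.5325e+01  5.6800e-01 -1.2000e-02] q [-0.94  1.03  1.36  0.71  1.54 -1.02] F [-0.1 -0.2 -0.4] grip 0.0869 t 4.9
1
[[1.1, 0.1, -0.0, 0.01, 0.01, 0.02, 8.7]]
```

Emit:
arm_command([
  [1.3, 0.1, 0.1, 0.01, 0.01, 0.02, 8.7],
  [0, 0, 0, 0, 0, 0, 8.7],
  [0, 0, 0, 0, 0, 0, 3],
  [0, 0, 0, 0, 0, 0, 3],
  [0, 0, 0, 0, 0, 0, 3],
  [0, 0, 0, 0, 0, 0, 3],
  [0, 0, 0, 0, 0, 0, 3],
  [0, 0, 0, 0, 0, 0, 3],
], grip_force=20)

```text
time: 5.9
position: [0.5718, -0.2108, 0.0322]
tool_rot: [0.419, 0.57, 0.267, 0.655]
ft_force: [0.7, 0.4, -0.6]
grip_width: 0.0498
```

```bash
cat > plan2.py <<'E'
from h import *
rows([(.565,-.227,.04,76,.55,0)],3)
o=robot.get_obs(); q=o["q"].copy(); cur=params(o["position"],R.from_quat(o["tool_rot"]).as_matrix())
# lift, then rotate -pi/2 about tool z, check IK along it; set down grasp at G
def track(lbl,fr,q):
    for p,Rt in fr:
        s=ik(p,Rt,[q])
        if not s: print(lbl,"FAIL",p,Rt[:,0]); return q
        st=abs(s[0]-q).max(); q=s[0]
    print(lbl,q.round(2),"laststep",round(st,2),"wrist",fk(q,P)[3].round(3)); return q
p,R0=pose(cur)
for G in ((.54,-.27),(.5,-.25),(.52,-.23)):
    print(G); qq=q
    fr=[]
    for t in np.linspace(0,1,11): 
        g=np.r_[cur[0]+(G[0]-cur[0])*t,cur[1]+(G[1]-cur[1])*t,cur[2]+.15*t]
        fr.append((g+.019*R0[:,0],R0))
    qq=track("lift",fr,qq)
    for k in range(1,11):
        Rk=R0@R.from_rotvec([0,0,-np.pi/2*k/10]).as_matrix()
        qq=track("rot%d"%k,[(np.r_[G,.19]+.019*Rk[:,0],Rk)],qq)
    qq=track("down",[(np.r_[G,zz]+.019*Rk[:,0],Rk) for zz in np.linspace(.19,.026,8)],qq)
    # regrasp: yaw -104, pitch 1.67
    for rr in (0,np.pi,-np.pi):
        R2=toolR(np.radians(-104),1.67,1)@R.from_rotvec([rr,0,0]).as_matrix()
        print("regrasp roll",round(rr,2),[s.round(2).tolist() for s in ik(np.r_[G,.026]+.019*R2[:,0],R2,[np.r_[-.7,.6,1.6,q4,1.2,q6] for q4 in(-.5,0.5) for q6 in(-2,0,2)])])
E
python3 plan2.py
```

```text
cur [ 5.6800e-01 -2.2600e-01  4.2000e-02  7.5902e+01  5.4900e-01  0.0000e+00] q [-0.93  1.04  1.35  0.73  1.55 -1.02] F [ 0.7  0.4 -0.6] grip 0.0498 t 5.9
1
[[0.0, -0.2, -0.3, -0.0, 0.0, -0.0, 3.0]]
(0.54, -0.27)
lift [-0.99  0.84  1.32  0.69  1.77 -0.9 ] laststep 0.02 wrist [ 0.475 -0.528  0.355]
rot1 [-0.96  0.78  1.35  0.61  1.66 -0.87] laststep 0.11 wrist [ 0.482 -0.5    0.392]
rot2 [-0.92  0.71  1.38  0.53  1.55 -0.83] laststep 0.11 wrist [ 0.491 -0.466  0.427]
rot3 [-0.88  0.65  1.41  0.44  1.44 -0.77] laststep 0.11 wrist [ 0.5   -0.428  0.455]
rot4 [-0.82  0.6   1.44  0.34  1.33 -0.69] laststep 0.11 wrist [ 0.511 -0.386  0.478]
rot5 [-0.76  0.57  1.47  0.22  1.23 -0.6 ] laststep 0.12 wrist [ 0.522 -0.341  0.493]
rot6 [-0.69  0.54  1.5   0.08  1.14 -0.47] laststep 0.14 wrist [ 0.534 -0.294  0.5  ]
rot7 [-0.61  0.52  1.53 -0.08  1.06 -0.32] laststep 0.16 wrist [ 0.546 -0.247  0.5  ]
rot8 [-0.53  0.53  1.55 -0.27  1.01 -0.15] laststep 0.18 wrist [ 0.558 -0.2    0.493]
rot9 [-0.45  0.54  1.57 -0.46  0.99  0.04] laststep 0.2 wrist [ 0.569 -0.155  0.478]
rot10 [-0.38  0.57  1.59 -0.
[... 2041 characters left out ...]
 -0.301  0.493]
rot6 [-0.65  0.49  1.59  0.08  1.09 -0.45] laststep 0.14 wrist [ 0.514 -0.254  0.5  ]
rot7 [-0.57  0.48  1.61 -0.09  1.02 -0.28] laststep 0.17 wrist [ 0.526 -0.207  0.5  ]
rot8 [-0.49  0.49  1.63 -0.27  0.98 -0.09] laststep 0.19 wrist [ 0.538 -0.16   0.493]
rot9 [-0.41  0.51  1.65 -0.47  0.98  0.11] laststep 0.2 wrist [ 0.549 -0.115  0.478]
rot10 [-0.33  0.54  1.66 -0.66  1.01  0.3 ] laststep 0.2 wrist [ 0.56  -0.072  0.456]
down [-0.33  0.81  1.73 -0.86  0.76  0.61] laststep 0.05 wrist [ 0.56  -0.072  0.292]
regrasp roll 0 [[-0.66, 0.74, 1.7, 0.13, 0.75, -0.52]]
regrasp roll 3.14 [[-0.66, 0.74, 1.7, 0.13, 0.75, 2.62]]
regrasp roll -3.14 [[-0.66, 0.74, 1.7, 0.13, 0.75, 2.62]]
```

```bash
python3 -c "
from h import *
rows([(.562,-.235,.10,76,.55,0),(.545,-.27,.2,76,.55,0)],3)"
```

```text
cur [ 5.6800e-01 -2.2600e-01  4.2000e-02  7.5902e+01  5.4900e-01  0.0000e+00] q [-0.93  1.04  1.35  0.73  1.55 -1.02] F [ 0.7  0.4 -0.6] grip 0.0498 t 5.9
5
[[-1.9, 2.2, -0.2, -0.0, 0.0, -0.0, 3.0], [-1.9, 2.2, -0.2, -0.0, 0.0, -0.0, 3.0], [-2.8, 2.2, -0.3, 0.0, 0.0, 0.0, 3.0], [-2.8, 2.2, -0.3, 0.0, 0.0, 0.0, 3.0], [-2.8, 2.2, -0.3, 0.0, 0.0, 0.0, 3.0]]
```

Emit:
arm_command([
  [-1.9, 2.2, -0.2, 0, 0, 0, 3],
  [-1.9, 2.2, -0.2, 0, 0, 0, 3],
  [-2.8, 2.2, -0.3, 0, 0, 0, 3],
  [-2.8, 2.2, -0.3, 0, 0, 0, 3],
  [-2.8, 2.2, -0.3, 0, 0, 0, 3],
  [0, -0.3, 0, 0, 0, -0.157, 3],
  [0, -0.3, 0, 0, 0, -0.157, 3],
  [0, -0.3, 0, 0, 0, -0.157, 3],
  [0, -0.3, 0, 0, 0, -0.157, 3],
  [0, -0.3, 0, 0, 0, -0.157, 3],
  [0, 0, 0, 0, 0, 0, 3],
])

```text
time: 7.28
position: [0.5431, -0.2672, 0.1819]
tool_rot: [0.162, 0.689, -0.014, 0.706]
ft_force: [0.2, -0.9, -0.1]
grip_width: 0.05
```

```bash
python3 -c "
from h import *
rows([(.545,-.27,.2,76,1.335,0)],3)"
```

```text
cur [ 5.4200e-01 -2.7100e-01  2.0100e-01  7.6221e+01  1.3590e+00  1.0000e-02] q [-0.75  0.55  1.46  0.2   1.24 -0.57] F [ 0.2 -0.9 -0.1] grip 0.05 t 7.275
1
[[0.1, 0.2, 0.3, -0.01, -0.0, 0.02, 3.0]]
```

Emit:
arm_command([
  [0, -0.3, 0, 0, 0, -0.15, 3],
  [0, -0.3, 0, 0, 0, -0.15, 3],
  [0, -0.3, 0, 0, 0, -0.15, 3],
  [0, -0.3, 0, 0, 0, -0.15, 3],
  [0, -0.3, 0, 0, 0, -0.15, 3],
  [0, 0, 0, 0, 0, 0, 3],
])

```text
time: 8.02
position: [0.5346, -0.2873, 0.1772]
tool_rot: [-0.1, 0.705, -0.277, 0.645]
ft_force: [0.5, 1.3, -0.6]
grip_width: 0.05
```

```bash
python3 -c "
from h import *
b=np.pi-2.12
rows([(.542,-.27,.06,-104,b,np.pi),(.542,-.27,.027,-104,b,np.pi)],3,vmax=.035)"
```

```text
cur [   0.537   -0.278    0.193 -106.627    1.024    3.112] q [-0.39  0.57  1.57 -0.65  1.04  0.22] F [ 0.5  1.3 -0.6] grip 0.05 t 8.025
5
[[2.7, 1.9, 0.1, -0.0, -0.01, -0.0, 3.0], [2.7, 1.9, 0.1, -0.0, -0.01, -0.0, 3.0], [2.7, 1.9, 0.1, -0.0, -0.01, -0.0, 3.0], [2.7, 1.9, 0.1, -0.0, -0.01, -0.0, 3.0], [2.8, 1.7, 0.0, 0.0, 0.0, 0.0, 3.0]]
```

Emit:
arm_command([
  [2.7, 1.9, 0.1, 0, -0.01, 0, 3],
  [2.7, 1.9, 0.1, 0, -0.01, 0, 3],
  [2.7, 1.9, 0.1, 0, -0.01, 0, 3],
  [2.5, 1.8, 0.1, 0, -0.01, 0, 3],
  [0, 0, 0, 0, 0, 0, 3],
])

```text
time: 8.65
position: [0.5394, -0.2882, 0.0437]
tool_rot: [-0.095, 0.694, -0.277, 0.658]
ft_force: [-0.1, -1.0, -0.9]
grip_width: 0.05
```

```bash
python3 -c "
from h import *
b=np.pi-2.12
rows([(.542,-.27,.027,-104,b,np.pi)],3,vmax=.035)"
```

```text
cur [ 5.42000e-01 -2.79000e-01  6.00000e-02 -1.03265e+02  1.03500e+00
 -3.10600e+00] q [-0.4   0.77  1.65 -0.79  0.79  0.45] F [-0.1 -1.  -0.9] grip 0.05 t 8.65
40
[[0.1, 0.1, -0.0, 0.16, 0.0, -0.0, 3.0], [0.1, 0.1, -0.0, 0.16, 0.0, -0.0, 3.0], [0.1, 0.1, -0.0, 0.16, 0.0, -0.0, 3.0], [0.1, 0.1, -0.0, 0.16, -0.0, -0.0, 3.0], [0.1, 0.0, -0.0, 0.16, -0.0, -0.0, 3.0], [0.1, 0.0, -0.0, 0.16, -0.0, -0.0, 3.0], [0.1, 0.0, -0.1, 0.16, -0.0, -0.0, 3.0], [0.1, 0.0, -0.1, 0.16, -0.0, -0.0, 3.0], [0.1, 0.0, -0.1, 0.16, -0.0, -0.0, 3.0], [0.1, 0.0, -0.1, 0.16, -0.0, -0.0, 3.0], [0.1, -0.0, -0.1, 0.16, -0.0, -0.0, 3.0], [0.1, -0.0, -0.1, 0.16, -0.0, -0.0, 3.0]]
[[0.1, -0.0, -0.1, 0.16, -0.0, -0.0, 3.0], [0.1, -0.0, -0.1, 0.16, -0.0, 0.0, 3.0], [0.1, -0.0, -0.0, 0.16, -0.0, 0.0, 3.0], [0.1, -0.0, -0.0, 0.16, -0.0, 0.0, 3.0], [0.1, -0.1, -0.0, 0.16, -0.0, 0.0, 3.0], [0.1, -0.1, -0.0, 0.16, -0.0, 0.0, 3.0], [0.1, -0.1, -0.0, 0.16, -0.0, 0.0, 3.0], [0.1, -0.1, -0.0, 0.16, -0.0, 0.0, 3.0], [0.1, -0.1, 0.0, 0.16, -0.0, 0.0, 3.0], [0.1, -0.1, 0.0, 0.16, -0.0, 0.0, 3.0], [0.1, -0.1, 0.0, 0.16, -0.0, 0.0, 3.0], [0.1, -0.1, 0.0, 0.16, 0.0, 0.0, 3.0]]
[[0.1, -0.0, 0.0, 0.16, 0.0, 0.0, 3.0], [0.1, -0.0, 0.0, 0.16, 0.0, 0.0, 3.0], [0.1, -0.0, 0.1, 0.16, 0.0, 0.0, 3.0], [0.1, -0.0, 0.1, 0.16, 0.0, 0.0, 3.0], [0.1, -0.0, 0.1, 0.16, 0.0, 0.0, 3.0], [0.1, -0.0, 0.1, 0.16, 0.0, 0.0, 3.0], [0.1, 0.0, 0.1, 0.16, 0.0, 0.0, 3.0], [0.1, 0.0, 0.1, 0.16, 0.0, 0.0, 3.0], [0.1, 0.0, 0.1, 0.16, 0.0, 0.0, 3.0], [0.1, 0.0, 0.1, 0.16, 0.0, -0.0, 3.0], [0.1, 0.0, 0.0, 0.16, 0.0, -0.0, 3.0], [0.1, 0.0, 0.0, 0.16, 0.0, -0.0, 3.0]]
[[0.1, 0.1, 0.0, 0.16, 0.0, -0.0, 3.0], [0.1, 0.1, 0.0, 0.16, 0.0, -0.0, 3.0], [0.1, 0.1, 0.0, 0.16, 0.0, -0.0, 3.0], [0.1, 0.1, 0.0, 0.16, 0.0, -0.0, 3.0]]
```

Emit:
arm_command([
  [1.2, 0.7, 0, -0.02, 0, 0, 3],
  [1.0, 0.6, 0, -0.02, 0, 0, 3],
  [0.4, 0.2, 0, 0, 0, 0, 3],
  [0, 0, 0, 0, 0, 0, 3],
])

```text
time: 9.15
position: [0.5412, -0.2923, 0.0149]
tool_rot: [-0.108, 0.698, -0.264, 0.656]
ft_force: [-0.0, -0.9, -1.5]
grip_width: 0.0497
```

```bash
sed -i 's/t\[5\]=cur\[5\]+(t\[5\]-cur\[5\]) /t[5]=cur[5]+(t[5]-cur[5]+np.pi)%(2*np.pi)-np.pi/' h.py; python3 -c "
from h import *
b=np.pi-2.12
rows([(.542,-.27,.025,-104,b,np.pi)],3,vmax=.035)"
```

```text
cur [ 5.43000e-01 -2.83000e-01  3.10000e-02 -1.03028e+02  1.03500e+00
 -3.13900e+00] q [-0.41  0.82  1.65 -0.83  0.75  0.46] F [-0.  -0.9 -1.5] grip 0.0497 t 9.15
1
[[-0.1, 1.3, -0.4, 0.01, 0.01, -0.01, 3.0]]
```

Emit:
arm_command([
  [0.4, 0.2, 0, 0, 0, -0.01, 3],
  [0.2, 0.1, 0, 0, 0, 0, 3],
  [0, 0, 0, 0, 0, 0, 3],
])

```text
time: 9.52
position: [0.5419, -0.2925, 0.0088]
tool_rot: [-0.112, 0.697, -0.268, 0.656]
ft_force: [-0.8, -0.4, -0.6]
grip_width: 0.0498
```

```bash
python3 -c "
from h import *
b=np.pi-2.12
rows([(.542,-.27,.025,-104,b,np.pi)],3,vmax=.035)"
```

```text
cur [ 5.44000e-01 -2.83000e-01  2.50000e-02 -1.02825e+02  1.02400e+00
 -3.13600e+00] q [-0.4   0.83  1.65 -0.85  0.75  0.49] F [-0.8 -0.4 -0.6] grip 0.0498 t 9.525
1
[[-0.6, 1.0, -0.5, 0.01, 0.01, -0.0, 3.0]]
```

Emit:
arm_command([
  [0.1, 0, 0, 0, 0, 0, 3],
  [0, 0, 0, 0, 0, 0, 8.7],
  [0, 0, 0, 0, 0, 0, 8.7],
  [0, 0, 0, 0, 0, 0, 8.7],
  [0, 0, 0, 0, 0, 0, 8.7],
  [-3, 0, 0, 0, 0, 0, 8.7],
  [-4, 0, 0, 0, 0, 0, 8.7],
  [-4, 0, 0, 0, 0, 0, 8.7],
  [-4, 0, 0, 0, 0, 0, 8.7],
  [0, 0, 0, 0, 0, 0, 8.7],
])

```text
time: 10.78
position: [0.5596, -0.2156, 0.14]
tool_rot: [-0.111, 0.697, -0.268, 0.655]
ft_force: [1.2, -0.1, 0.4]
grip_width: 0.0868
```

Run:
```python
from h import *
# measure cover on its side
im,d,K,T=cam("wrist"); w=cloud(d,K,T); n=np.nan_to_num(w,nan=9)
s=n[(abs(n[...,0]-.54)<.08)&(abs(n[...,1]+.29)<.07)&(n[...,2]>.043)&(n[...,2]<.058)]
if len(s)>10: print("wrist",len(s),cv2.minAreaRect(s[:,:2].astype(np.float32)),np.median(s[:,2]))
a=im
im,d,K,T=cam("top"); w=np.nan_to_num(cloud(d,K,T),nan=9)
s=w[(abs(w[...,0]-.54)<.08)&(abs(w[...,1]+.29)<.07)&(w[...,2]>.043)&(w[...,2]<.058)]
if len(s)>10: print("top",len(s),cv2.minAreaRect(s[:,:2].astype(np.float32)),np.median(s[:,2]))
c=cam("side")[0][230:400,200:420]
cv2.imwrite("pics/lay.png",np.hstack([cv2.resize(a,(400,300)),cv2.resize(c,(388,300))]))
rows([(.541,-.283,.15,-104,1.67,0)],8.7)
```

```text
wrist 1764 ((0.5411460399627686, -0.29723653197288513), (0.05345163121819496, 0.05001397803425789), 76.9002914428711) 0.04956462404406545
top 433 ((0.5390472412109375, -0.29770880937576294), (0.05381195992231369, 0.050424106419086456), 76.85335540771484) 0.04949529689674592
cur [   0.559   -0.207    0.152 -103.813    1.025    3.131] q [-0.27  0.63  1.59 -0.66  1.01  0.35] F [-0.1  0.1 -0.5] grip 0.0871 t 10.925
24
[[0.2, -0.2, 0.0, -0.13, -0.0, 0.03, 8.7], [0.2, -0.2, -0.0, -0.13, -0.01, 0.03, 8.7], [0.2, -0.2, -0.1, -0.13, -0.01, 0.03, 8.7], [0.2, -0.2, -0.1, -0.13, -0.01, 0.02, 8.7], [0.1, -0.2, -0.1, -0.13, -0.02, 0.02, 8.7], [0.1, -0.2, -0.1, -0.13, -0.02, 0.02, 8.7], [0.1, -0.2, -0.2, -0.13, -0.02, 0.02, 8.7], [0.1, -0.2, -0.2, -0.13, -0.02, 0.01, 8.7], [0.1, -0.1, -0.2, -0.13, -0.02, 0.01, 8.7], [0.1, -0.1, -0.2, -0.13, -0.03, 0.01, 8.7], [0.1, -0.1, -0.3, -0.13, -0.03, 0.01, 8.7], [0.1, -0.0, -0.3, -0.13, -0.03, 0.0, 8.7]]
[[0.1, -0.0, -0.3, -0.13, -0.03, -0.0, 8.7], [0.1, 0.0, -0.3, -0.13, -0.03, -0.01, 8.7], [0.1, 0.1, -0.3, -0.13, -0.03, -0.01, 8.7], [0.1, 0.1, -0.3, -0.13, -0.02, -0.01, 8.7], [0.0, 0.1, -0.2, -0.13, -0.02, -0.02, 8.7], [0.0, 0.2, -0.2, -0.13, -0.02, -0.02, 8.7], [0.0, 0.2, -0.2, -0.13, -0.02, -0.02, 8.7], [0.0, 0.2, -0.2, -0.13, -0.01, -0.02, 8.7], [0.0, 0.2, -0.1, 3.01, -0.04, 0.02, 8.7], [0.0, -0.3, 0.1, -0.13, 0.01, 0.03, 8.7], [-0.0, -0.3, 0.1, -0.13, 0.01, 0.03, 8.7], [-0.0, -0.3, 0.0, -0.13, 0.0, 0.03, 8.7]]
```

View pics/lay.png

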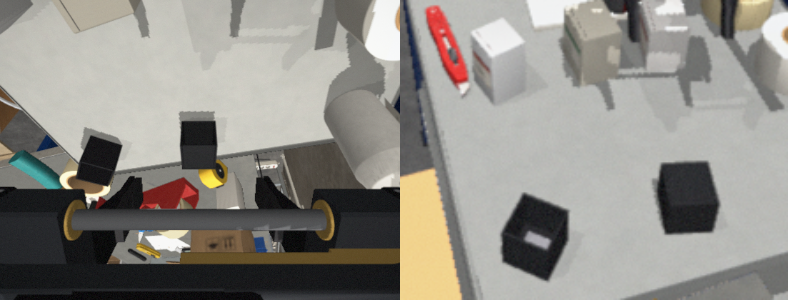

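Cover is on its side at (0.540, -0.298), mouth facing yaw 76.9° (wrist view (199,133), side view (688,197)). The cartons have not moved. I now check the regrasp and carry path.

```bash
cat > path2.py <<'E'
from h import *
pi=np.pi
# grasp xyz, yaw, pitch, roll (roll pi convention, pitch<=pi/2)
def Rm(c): 
    x=np.radians(c[3]);Rz=R.from_euler('z',x);Ry=R.from_euler('y',c[4]) # tool x fwd, pitched down
    return (Rz*Ry).as_matrix()@np.array([[1,0,0],[0,-1,0],[0,0,-1.]])@np.array([[1,0,0],[0,0,-1],[0,1,0.]]).T if 0 else (Rz*Ry).as_matrix()@B
B=np.eye(3)
B=toolR(0,0,1)@np.diag([1,-1,-1]) 
LIFT=[(.540,-.2975,.026,-103.1,1.67,0),(.53,-.27,.2,-103.1,1.6,0)]
CARRY=[(.49,-.2,.22,-20,1.45,0),(.45,-.05,.21,50,1.2,0),(.43,.1,.21,55,1.0,0),(.42,.22,.21,50,.95,0),(.42,.36,.21,36,.85,0),(.46,.43,.19,15,.4,0),(.53,.415,.17,-6.5,.1,0),(.5697,.4085,.14,-6.5,.1,0),(.5697,.4085,.102,-6.5,.1,0)]
def go(W,q):
    for i in range(len(W)-1):
        a,b=np.array(W[i]),np.array(W[i+1]); mj=0; cl=9
        for t in np.linspace(0,1,9):
            c=a+(b-a)*t; Rt=Rm(c); s=ik(c[:3]+.019*Rt[:,0],Rt,[q])
            if not s: print("FAIL",i,t,c.round(2)); break
            mj=max(mj,np.abs(s[0]-q).max()) if i or t else 0
            q=s[0]; _,_,e,wr=fk(q,P); r3=R.from_euler('z',q[0])*R.from_euler('y',q[1]+q[2]); e2=e+r3.apply([P[5],0,0])
            pts=np.concatenate([np.linspace(u,v,12) for u,v in((e,e2),(e2,wr),(wr,c[:3]))])
            cl=min(cl,np.linalg.norm(np.maximum(0,np.c_[.51-pts[:,0],np.maximum(.05-pts[:,1],pts[:,1]-.35),.2-pts[:,2]]),axis=1).min())
        print(i+1,q.round(2).tolist(),"wrist",wr.round(2),"elb",e.round(2),"maxstep",round(mj,2),"curtain",round(cl,3))
def prow(targets,grip,vmax=.04,wmax=.15):
    o=robot.get_obs(); p0,R0=o["position"],R.from_quat(o["tool_rot"]).as_matrix()
    X=R0@B.T; e=R.from_matrix(X).as_euler('ZYX'); cur=np.r_[p0-.019*R0[:,0],np.degrees(e[0]),e[1],e[2]]
    if abs(e[2])>2: cur[3]+=180;cur[4]=pi-e[1];cur[5]=e[2]-np.sign(e[2])*pi
    cur[3]=(cur[3]+180)%360-180
    print("cur",cur.round(4),"q",o["q"].round(2),"F",o["ft_force"].round(1),"grip",round(o["grip_width"],4),"t",o["time"])
    out=[]
    def RR(c): return (R.from_euler('z',np.radians(c[3]))*R.from_euler('y',c[4])*R.from_euler('x',c[5])).as_matrix()@B
    for t in targets:
        t=np.array(t,float); t1=RR(t); p1=t[:3]+.019*t1[:,0]
        ang=np.hypot(np.radians(t[3]-cur[3]),t[4]-cur[4])
        n=max(1,int(np.ceil(max(np.linalg.norm(p1-p0)/vmax,ang/wmax))))
        for k in range(1,n+1):
            c=cur+(t-cur)*k/n; Rt=RR(c); p=c[:3]+.019*Rt[:,0]
            out.append(np.r_[(R0.T@(p-p0)*100).round(1),R.from_matrix(R0.T@Rt).as_rotvec().round(2),grip]); p0,R0=p,Rt
        cur=t
    print(len(out))
    for i in range(0,len(out),12): print([[round(float(v)+0,2) for v in r] for r in out[i:i+12]])
E
python3 - <<'E'
from path2 import *
go([LIFT[0]]+[LIFT[1]]+CARRY,np.array([-.73,.77,1.6,.1,.82,-.54]))
prow([(.540,-.2975,.15,-103.1,1.67,0),(.540,-.2975,.026,-103.1,1.67,0)],8.7)
E
```

```text
1 [-0.67, 0.51, 1.52, 0.03, 1.12, -0.46] wrist [ 0.53 -0.28  0.51] elb [ 0.29 -0.09  0.79] maxstep 0.04 curtain 0.246
2 [-0.62, 0.35, 1.76, 0.04, 0.92, -1.86] wrist [ 0.45 -0.19  0.53] elb [ 0.23 -0.03  0.83] maxstep 0.2 curtain 0.222
FAIL 2 0.75 [ 0.46 -0.09  0.21 32.5   1.26  0.  ]
3 [-0.62, 0.27, 1.96, 0.33, 0.8, -2.83] wrist [ 0.39 -0.14  0.51] elb [0.19 0.   0.84] maxstep 0.21 curtain 0.163
FAIL 3 0.0 [ 0.45 -0.05  0.21 50.    1.2   0.  ]
4 [-0.62, 0.27, 1.96, 0.33, 0.8, -2.83] wrist [ 0.39 -0.14  0.51] elb [0.19 0.   0.84] maxstep 0 curtain 9
FAIL 4 0.0 [ 0.43  0.1   0.21 55.    1.    0.  ]
5 [-0.62, 0.27, 1.96, 0.33, 0.8, -2.83] wrist [ 0.39 -0.14  0.51] elb [0.19 0.   0.84] maxstep 0 curtain 9
FAIL 5 0.0 [ 0.42  0.22  0.21 50.    0.95  0.  ]
6 [-0.62, 0.27, 1.96, 0.33, 0.8, -2.83] wrist [ 0.39 -0.14  0.51] elb [0.19 0.   0.84] maxstep 0 curtain 9
FAIL 6 0.0 [ 0.42  0.36  0.21 36.    0.85  0.  ]
7 [-0.62, 0.27, 1.96, 0.33, 0.8, -2.83] wrist [ 0.39 -0.14  0.51] elb [0.19 0.   0.84] maxstep 0 curtain 9
FAIL 7 0.0 [ 0.46  0.43  0.19 15.    0.4   0.  ]
8 [-0.62, 0.27, 1.96, 0.33, 
[... 206 characters left out ...]
   0.84] maxstep 0 curtain 9
FAIL 9 0.0 [ 0.57  0.41  0.14 -6.5   0.1   0.  ]
10 [-0.62, 0.27, 1.96, 0.33, 0.8, -2.83] wrist [ 0.39 -0.14  0.51] elb [0.19 0.   0.84] maxstep 0 curtain 9
cur [ 5.58700e-01 -2.06800e-01  1.52400e-01 -1.03813e+02  1.02480e+00
 -1.06000e-02] q [-0.27  0.63  1.59 -0.66  1.01  0.35] F [-0.1  0.1 -0.5] grip 0.0871 t 10.925
9
[[1.0, -1.3, 0.1, 0.0, 0.0, 0.13, 8.7], [0.8, -1.4, 0.1, 0.0, 0.0, 0.13, 8.7], [0.6, -1.5, 0.1, 0.0, 0.0, 0.13, 8.7], [0.3, -1.6, 0.0, 0.0, 0.0, 0.13, 8.7], [0.1, -1.6, 0.0, 0.0, 0.0, 0.13, 8.7], [3.1, -0.3, 0.0, 0.0, 0.0, 0.0, 8.7], [3.1, -0.3, 0.0, 0.0, 0.0, 0.0, 8.7], [3.1, -0.3, 0.0, 0.0, 0.0, 0.0, 8.7], [3.1, -0.3, 0.0, 0.0, 0.0, 0.0, 8.7]]
```

Run:
```python
from path2 import *
C=[(c[0],c[1],c[2],y)+c[4:] for c,y in zip(CARRY,(-200,-310,-305,-310,-324,-345,-366.5,-366.5,-366.5))]
go(LIFT+C,np.array([-.73,.77,1.6,.1,.82,-.54]))
```

```text
1 [-0.67, 0.51, 1.52, 0.03, 1.12, -0.46] wrist [ 0.53 -0.28  0.51] elb [ 0.29 -0.09  0.79] maxstep 0.04 curtain 0.246
2 [-0.58, 0.45, 1.58, -0.03, 1.23, 1.35] wrist [ 0.53 -0.21  0.53] elb [ 0.27 -0.05  0.8 ] maxstep 0.24 curtain 0.211
FAIL 2 1.0 [ 4.5e-01 -5.0e-02  2.1e-01 -3.1e+02  1.2e+00  0.0e+00]
3 [-0.63, 0.32, 1.9, 0.4, 1.02, 2.74] wrist [ 0.41 -0.16  0.5 ] elb [ 0.21 -0.02  0.83] maxstep 0.23 curtain 0.131
FAIL 3 0.0 [ 4.5e-01 -5.0e-02  2.1e-01 -3.1e+02  1.2e+00  0.0e+00]
4 [-0.63, 0.32, 1.9, 0.4, 1.02, 2.74] wrist [ 0.41 -0.16  0.5 ] elb [ 0.21 -0.02  0.83] maxstep 0 curtain 9
5 [-0.1, 0.25, 2.24, 1.12, 0.56, 2.79] wrist [0.3  0.08 0.46] elb [0.16 0.1  0.84] maxstep 0.44 curtain 0.08
6 [0.43, 0.34, 2.18, 2.18, 0.16, 2.38] wrist [0.25 0.24 0.44] elb [0.13 0.18 0.83] maxstep 0.26 curtain 0.09
7 [0.81, 0.71, 2.15, 3.79, 0.94, 1.39] wrist [0.18 0.36 0.31] elb [0.18 0.36 0.72] maxstep 0.61 curtain 0.083
8 [0.89, 0.97, 1.88, 4.19, 1.32, 1.31] wrist [0.22 0.45 0.2 ] elb [0.22 0.45 0.61] maxstep 0.06 curtain 0.072
9 [0.82, 1.03, 1.83, 4.12, 1.31, 1.34] wrist [0.26 0.44 0.17] elb [0.26 0.44 0.58] maxstep 0.01 curtain 0.072
10 [0.82, 1.1, 1.81, 4.11, 1.34, 1.38] wrist [0.26 0.44 0.13] elb [0.28 0.46 0.54] maxstep 0.01 curtain 0.084
```

Emit:
arm_command([
  [1.0, -1.3, 0.1, 0, 0, 0.13, 8.7],
  [0.8, -1.4, 0.1, 0, 0, 0.13, 8.7],
  [0.6, -1.5, 0.1, 0, 0, 0.13, 8.7],
  [0.3, -1.6, 0, 0, 0, 0.13, 8.7],
  [0.1, -1.6, 0, 0, 0, 0.13, 8.7],
  [0, 0, 0, 0, 0, 0, 8.7],
])

```text
time: 11.68
position: [0.5332, -0.2988, 0.1177]
tool_rot: [0.13, 0.703, -0.037, 0.698]
ft_force: [-0.1, 0.5, -0.3]
grip_width: 0.0868
```

Run:
```python
from path2 import *
prow([(.540,-.2975,.06,-103.1,1.67,0),(.540,-.2975,.026,-103.1,1.67,0)],8.7)
```

```text
cur [  0.5331  -0.3013   0.1365 -93.7805   1.702    0.1713] q [-0.75  0.63  1.49  0.11  1.1  -0.57] F [-0.1  0.5 -0.3] grip 0.0868 t 11.675
3
[[3.8, -0.3, 0.4, 0.0, -0.01, -0.01, 8.7], [3.8, -0.2, 0.3, 0.0, -0.01, -0.02, 8.7], [3.4, -0.3, 0.0, 0.0, 0.0, 0.0, 8.7]]
```

Emit:
arm_command([
  [3.8, -0.3, 0.4, 0, -0.01, -0.01, 8.7],
  [3.8, -0.2, 0.3, 0, -0.01, -0.02, 8.7],
  [2.4, -0.2, 0, 0, 0, 0, 8.7],
  [0, 0, 0, 0, 0, 0, 8.7],
])

```text
time: 12.18
position: [0.5352, -0.2933, 0.0099]
tool_rot: [0.121, 0.701, -0.05, 0.701]
ft_force: [0.5, -0.4, -0.1]
grip_width: 0.0869
```

Run:
```python
from path2 import *
prow([(.540,-.2975,.026,-103.1,1.67,0)],8.7)
C=[(.50,-.22,.22,-200,1.45,0),(.46,-.08,.21,-280,1.0,0),(.44,.06,.21,-290,.9,0),(.43,.2,.21,-300,.8,0),(.43,.34,.2,-318,.6,0),(.45,.42,.19,-340,.4,0),(.53,.415,.17,-366.5,.1,0),(.5697,.4085,.14,-366.5,.1,0),(.5697,.4085,.102,-366.5,.1,0)]
go(LIFT+C,np.array([-.73,.77,1.6,.1,.82,-.54]))
```

```text
cur [ 5.34900e-01 -2.95200e-01  2.88000e-02 -9.68323e+01  1.67220e+00
  1.23200e-01] q [-0.73  0.78  1.57  0.11  0.86 -0.56] F [ 0.5 -0.4 -0.1] grip 0.0869 t 12.175
1
[[0.3, -0.1, 0.6, -0.01, -0.01, 0.0, 8.7]]
1 [-0.67, 0.51, 1.52, 0.03, 1.12, -0.46] wrist [ 0.53 -0.28  0.51] elb [ 0.29 -0.09  0.79] maxstep 0.04 curtain 0.246
2 [-0.6, 0.47, 1.54, -0.03, 1.25, 1.33] wrist [ 0.54 -0.23  0.53] elb [ 0.28 -0.06  0.8 ] maxstep 0.24 curtain 0.218
3 [-0.74, 0.44, 1.81, 0.5, 1.27, 2.33] wrist [ 0.43 -0.25  0.47] elb [ 0.26 -0.09  0.81] maxstep 0.18 curtain 0.139
4 [-0.6, 0.36, 2.07, 0.76, 1.06, 2.39] wrist [ 0.37 -0.12  0.45] elb [ 0.23 -0.03  0.82] maxstep 0.04 curtain 0.068
5 [-0.31, 0.34, 2.26, 1.23, 0.81, 2.34] wrist [0.32 0.01 0.43] elb [0.22 0.04 0.83] maxstep 0.08 curtain 0.07
6 [0.22, 0.53, 2.39, 2.53, 0.78, 1.72] wrist [0.24 0.17 0.38] elb [0.26 0.17 0.78] maxstep 0.18 curtain 0.08
7 [0.75, 0.72, 2.23, 3.59, 0.99, 1.48] wrist [0.18 0.32 0.31] elb [0.21 0.35 0.72] maxstep 0.15 curtain 0.075
8 [0.89, 0.97, 1.88, 4.19, 1.32, 1.31] wrist [0.22 0.45 0.2 ] elb [0.22 0.45 0.61] maxstep 0.09 curtain 0.071
9 [0.82, 1.03, 1.83, 4.12, 1.31, 1.34] wrist [0.26 0.44 0.17] elb [0.26 0.44 0.58] maxstep 0.01 curtain 0.072
10 [0.82, 1.1, 1.81, 4.11, 1.34, 1.38] wrist [0.26 0.44 0.13] elb [0.28 0.46 0.54] maxstep 0.01 curtain 0.084
```

Emit:
arm_command([
  [0.3, -0.1, 0.6, -0.01, -0.01, 0, 8.7],
  [0, 0, 0, 0, 0, 0, 8.7],
  [0, 0, 0, 0, 0, 0, 3],
  [0, 0, 0, 0, 0, 0, 3],
  [0, 0, 0, 0, 0, 0, 3],
  [0, 0, 0, 0, 0, 0, 3],
  [0, 0, 0, 0, 0, 0, 3],
  [0, 0, 0, 0, 0, 0, 3],
], grip_force=25)

```text
time: 13.18
position: [0.5428, -0.2963, 0.0098]
tool_rot: [0.116, 0.696, -0.047, 0.707]
ft_force: [0.5, -0.2, 0.3]
grip_width: 0.0497
```

```bash
cat > carry.py <<'E'
C=[(.50,-.22,.22,-200,1.45,0),(.46,-.08,.21,-280,1.0,0),(.44,.06,.21,-290,.9,0),(.43,.2,.21,-300,.8,0),(.43,.34,.2,-318,.6,0),(.45,.42,.19,-340,.4,0),(.53,.415,.17,-366.5,.1,0),(.5697,.4085,.14,-366.5,.1,0),(.5697,.4085,.102,-366.5,.1,0)]
E
python3 - <<'E'
from path2 import *
from carry import C
prow([(.538,-.29,.1,-103.1,1.62,0),(.53,-.27,.2,-103.1,1.55,0),C[0]],3,wmax=.17)
E
```

```text
cur [ 5.423000e-01 -2.981000e-01  2.870000e-02 -1.053259e+02  1.668800e+00
 -3.590000e-02] q [-0.73  0.78  1.56  0.12  0.85 -0.58] F [ 0.5 -0.2  0.3] grip 0.0497 t 13.175
15
[[-3.5, 0.6, -0.3, 0.0, 0.0, -0.02, 3.0], [-3.5, 0.6, -0.3, 0.0, 0.0, -0.02, 3.0], [-3.3, 0.7, -0.4, 0.0, 0.0, -0.02, 3.0], [-3.3, 0.6, -0.4, 0.0, 0.0, -0.02, 3.0], [-3.3, 0.6, -0.4, 0.0, 0.0, -0.02, 3.0], [-0.2, 0.4, -0.4, 0.17, 0.0, -0.01, 3.0], [-0.2, 0.3, -0.5, 0.17, 0.01, -0.01, 3.0], [-0.2, 0.2, -0.5, 0.17, 0.01, -0.01, 3.0], [-0.2, 0.1, -0.6, 0.17, 0.01, -0.01, 3.0], [-0.2, 0.0, -0.6, 0.17, 0.01, -0.01, 3.0], [-0.2, -0.1, -0.6, 0.17, 0.01, -0.01, 3.0], [-0.2, -0.2, -0.6, 0.17, 0.01, -0.01, 3.0]]
[[-0.2, -0.3, -0.6, 0.17, 0.02, -0.01, 3.0], [-0.2, -0.3, -0.5, 0.17, 0.02, -0.01, 3.0], [-0.2, -0.4, -0.5, 0.17, 0.02, -0.01, 3.0]]
```

Emit:
arm_command([
  [-3.5, 0.6, -0.3, 0, 0, -0.02, 3],
  [-3.5, 0.6, -0.3, 0, 0, -0.02, 3],
  [-3.3, 0.7, -0.4, 0, 0, -0.02, 3],
  [-3.3, 0.6, -0.4, 0, 0, -0.02, 3],
  [-3.3, 0.6, -0.4, 0, 0, -0.02, 3],
  [-0.2, 0.4, -0.4, 0.17, 0, -0.01, 3],
  [-0.2, 0.3, -0.5, 0.17, 0.01, -0.01, 3],
  [-0.2, 0.2, -0.5, 0.17, 0.01, -0.01, 3],
  [-0.2, 0.1, -0.6, 0.17, 0.01, -0.01, 3],
  [-0.2, 0, -0.6, 0.17, 0.01, -0.01, 3],
  [-0.2, -0.1, -0.6, 0.17, 0.01, -0.01, 3],
  [-0.2, -0.2, -0.6, 0.17, 0.01, -0.01, 3],
])

```text
time: 14.68
position: [0.5026, -0.2337, 0.1974]
tool_rot: [0.452, 0.549, -0.493, 0.502]
ft_force: [0.7, -0.3, -0.3]
grip_width: 0.0498
```

Run:
```python
from path2 import *
from carry import C
prow([C[0],C[1]],3,wmax=.17)
```

```text
cur [ 5.042000e-01 -2.337000e-01  2.163000e-01  1.789356e+02  1.482100e+00
 -1.255000e-01] q [-0.61  0.47  1.55 -0.05  1.2   0.88] F [ 0.7 -0.3 -0.3] grip 0.0498 t 14.675
48
[[0.0, 0.0, -0.1, 0.17, 0.02, 0.0, 3.0], [0.0, 0.0, -0.1, 0.17, 0.02, 0.0, 3.0], [0.0, 0.0, -0.1, 0.17, 0.02, 0.0, 3.0], [0.0, 0.0, -0.1, 0.17, 0.02, 0.0, 3.0], [0.0, 0.0, -0.1, 0.17, 0.02, 0.0, 3.0], [0.0, 0.0, 0.0, 0.17, 0.02, 0.0, 3.0], [0.0, 0.0, 0.0, 0.17, 0.02, 0.0, 3.0], [0.0, 0.0, 0.0, 0.17, 0.02, 0.0, 3.0], [0.0, 0.0, 0.0, 0.17, 0.02, 0.0, 3.0], [0.0, 0.0, 0.0, 0.17, 0.02, 0.0, 3.0], [0.0, 0.0, 0.0, 0.17, 0.02, 0.0, 3.0], [0.0, 0.0, 0.0, 0.17, 0.02, 0.0, 3.0]]
[[0.0, 0.0, 0.0, 0.17, 0.02, 0.0, 3.0], [0.0, 0.0, 0.0, 0.17, 0.02, 0.0, 3.0], [0.0, 0.0, 0.0, 0.17, 0.02, 0.0, 3.0], [0.0, 0.0, 0.0, 0.17, 0.02, 0.0, 3.0], [0.0, 0.0, 0.0, 0.17, 0.02, 0.0, 3.0], [0.0, 0.0, 0.0, 0.17, 0.02, 0.0, 3.0], [0.0, 0.0, 0.0, 0.17, 0.02, 0.0, 3.0], [0.0, 0.0, 0.0, 0.17, 0.02, 0.0, 3.0], [0.0, 0.0, 0.0, 0.17, 0.02, 0.0, 3.0], [0.0, 0.0, 0.0, 0.17, 0.02, 0.0, 3.0], [0.0, 0.0, 0.0, 0.17, 0.02, 0.0, 3.0], [0.0, 0.0, 0.0, 0.17, 
[... 298 characters left out ...]
 0.0, -0.1, 0.17, 0.02, 0.0, 3.0], [0.0, 0.0, -0.1, 0.17, 0.02, 0.0, 3.0], [0.0, 0.0, -0.1, 0.17, 0.02, 0.0, 3.0], [0.0, 0.0, -0.1, 0.17, 0.02, 0.0, 3.0], [0.0, 0.0, -0.1, 0.17, 0.02, 0.0, 3.0]]
[[0.0, 0.0, -0.1, 0.17, 0.02, 0.0, 3.0], [0.0, 0.0, -0.1, 0.17, 0.02, 0.0, 3.0], [0.0, 0.0, -0.1, 0.17, 0.02, 0.0, 3.0], [0.2, -1.0, -1.4, 0.15, 0.02, -0.05, 3.0], [0.3, -1.2, -1.2, 0.15, 0.03, -0.05, 3.0], [0.4, -1.3, -1.0, 0.15, 0.04, -0.05, 3.0], [0.5, -1.4, -0.8, 0.15, 0.05, -0.05, 3.0], [0.6, -1.5, -0.6, 0.15, 0.05, -0.05, 3.0], [0.7, -1.5, -0.4, 0.14, 0.06, -0.05, 3.0], [0.8, -1.5, -0.2, 0.14, 0.07, -0.05, 3.0], [0.8, -1.5, 0.1, 0.14, 0.07, -0.05, 3.0], [0.9, -1.4, 0.3, 0.13, 0.08, -0.05, 3.0]]
```

```bash
sed -i 's/cur\[3\]=(cur\[3\]+180)%360-180/cur[3]=(cur[3]+40)%360-400/' path2.py
python3 - <<'E'
from path2 import *
from carry import C
prow([C[1],C[2]],3,wmax=.17,vmax=.035)
E
```

```text
cur [ 5.042000e-01 -2.337000e-01  2.163000e-01 -1.810644e+02  1.482100e+00
 -1.255000e-01] q [-0.61  0.47  1.55 -0.05  1.2   0.88] F [ 0.7 -0.3 -0.3] grip 0.0498 t 14.675
16
[[0.1, -0.3, -1.5, 0.17, 0.02, -0.04, 3.0], [0.1, -0.5, -1.4, 0.17, 0.03, -0.04, 3.0], [0.2, -0.8, -1.3, 0.17, 0.04, -0.04, 3.0], [0.3, -0.9, -1.2, 0.16, 0.04, -0.04, 3.0], [0.4, -1.1, -1.1, 0.16, 0.05, -0.04, 3.0], [0.4, -1.2, -0.9, 0.16, 0.05, -0.04, 3.0], [0.5, -1.3, -0.7, 0.16, 0.06, -0.04, 3.0], [0.6, -1.4, -0.4, 0.15, 0.07, -0.04, 3.0], [0.7, -1.4, -0.2, 0.15, 0.07, -0.04, 3.0], [0.7, -1.3, 0.0, 0.15, 0.08, -0.04, 3.0], [0.7, -1.2, 0.3, 0.15, 0.08, -0.04, 3.0], [1.5, -2.3, 0.8, 0.03, 0.02, -0.02, 3.0]]
[[1.5, -2.2, 0.9, 0.03, 0.02, -0.02, 3.0], [1.5, -2.2, 1.0, 0.03, 0.02, -0.02, 3.0], [1.5, -2.1, 1.1, 0.03, 0.02, -0.02, 3.0], [1.5, -2.1, 1.2, 0.03, 0.02, -0.02, 3.0]]
```

Emit:
arm_command([
  [0.1, -0.3, -1.5, 0.17, 0.02, -0.04, 3],
  [0.1, -0.5, -1.4, 0.17, 0.03, -0.04, 3],
  [0.2, -0.8, -1.3, 0.17, 0.04, -0.04, 3],
  [0.3, -0.9, -1.2, 0.16, 0.04, -0.04, 3],
  [0.4, -1.1, -1.1, 0.16, 0.05, -0.04, 3],
  [0.4, -1.2, -0.9, 0.16, 0.05, -0.04, 3],
  [0.5, -1.3, -0.7, 0.16, 0.06, -0.04, 3],
  [0.6, -1.4, -0.4, 0.15, 0.07, -0.04, 3],
  [0.7, -1.4, -0.2, 0.15, 0.07, -0.04, 3],
  [0.7, -1.3, 0, 0.15, 0.08, -0.04, 3],
  [0.7, -1.2, 0.3, 0.15, 0.08, -0.04, 3],
])

```text
time: 16.05
position: [0.4678, -0.0644, 0.1924]
tool_rot: [0.697, 0.115, -0.65, -0.281]
ft_force: [0.5, 0.7, -2.2]
grip_width: 0.05
```

Run:
```python
from path2 import *
from carry import C
prow([C[1],C[2],C[3]],3,wmax=.17,vmax=.035)
```

```text
cur [ 4.654000e-01 -7.440000e-02  2.084000e-01 -2.837512e+02  9.997000e-01
  4.800000e-03] q [-0.74  0.43  1.83  0.53  1.23  2.38] F [ 0.5  0.7 -2.2] grip 0.05 t 16.05
11
[[-0.5, 0.5, 0.5, -0.06, -0.04, 0.0, 3.0], [1.5, -2.3, 0.8, 0.03, 0.02, -0.02, 3.0], [1.5, -2.2, 0.9, 0.03, 0.02, -0.02, 3.0], [1.5, -2.2, 1.0, 0.03, 0.02, -0.02, 3.0], [1.5, -2.1, 1.1, 0.03, 0.02, -0.02, 3.0], [1.5, -2.1, 1.2, 0.03, 0.02, -0.02, 3.0], [1.6, -2.0, 1.1, 0.03, 0.02, -0.02, 3.0], [1.6, -2.0, 1.2, 0.03, 0.02, -0.02, 3.0], [1.6, -1.9, 1.3, 0.03, 0.02, -0.02, 3.0], [1.6, -1.8, 1.4, 0.03, 0.02, -0.02, 3.0], [1.6, -1.8, 1.4, 0.03, 0.02, -0.02, 3.0]]
```

Emit:
arm_command([
  [1.5, -2.3, 0.8, 0.03, 0.02, -0.02, 3],
  [1.5, -2.2, 0.9, 0.03, 0.02, -0.02, 3],
  [1.5, -2.2, 1.0, 0.03, 0.02, -0.02, 3],
  [1.5, -2.1, 1.1, 0.03, 0.02, -0.02, 3],
  [1.5, -2.1, 1.2, 0.03, 0.02, -0.02, 3],
  [1.6, -2.0, 1.1, 0.03, 0.02, -0.02, 3],
  [1.6, -2.0, 1.2, 0.03, 0.02, -0.02, 3],
  [1.6, -1.9, 1.3, 0.03, 0.02, -0.02, 3],
  [1.6, -1.8, 1.4, 0.03, 0.02, -0.02, 3],
  [1.6, -1.8, 1.4, 0.03, 0.02, -0.02, 3],
])

```text
time: 17.3
position: [0.4668, 0.2207, 0.1946]
tool_rot: [0.695, 0.05, -0.551, -0.459]
ft_force: [1.0, 0.1, -0.3]
grip_width: 0.0498
```

Run:
```python
from path2 import *
from carry import C
prow([C[3],C[4],C[5]],3,wmax=.12,vmax=.03)
```

```text
cur [ 4.594000e-01  2.098000e-01  2.083000e-01 -3.040212e+02  8.044000e-01
  4.130000e-02] q [-0.24  0.36  2.21  1.29  0.74  2.45] F [ 1.   0.1 -0.3] grip 0.0498 t 17.3
11
[[-0.9, 0.9, 1.0, -0.05, -0.02, 0.0, 3.0], [-0.9, 0.8, 1.0, -0.05, -0.02, 0.0, 3.0], [1.8, -1.7, 1.3, 0.04, 0.04, -0.04, 3.0], [1.8, -1.5, 1.5, 0.04, 0.05, -0.04, 3.0], [1.8, -1.4, 1.6, 0.04, 0.05, -0.04, 3.0], [1.8, -1.3, 1.7, 0.04, 0.05, -0.04, 3.0], [1.7, -1.1, 1.9, 0.04, 0.05, -0.04, 3.0], [1.5, -0.8, 1.0, 0.05, 0.08, -0.05, 3.0], [1.5, -0.7, 1.2, 0.05, 0.08, -0.05, 3.0], [1.4, -0.6, 1.3, 0.04, 0.09, -0.05, 3.0], [1.3, -0.4, 1.4, 0.04, 0.09, -0.05, 3.0]]
```

Emit:
arm_command([
  [-0.9, 0.9, 1.0, -0.05, -0.02, 0, 3],
  [-0.9, 0.8, 1.0, -0.05, -0.02, 0, 3],
  [1.8, -1.7, 1.3, 0.04, 0.04, -0.04, 3],
  [1.8, -1.5, 1.5, 0.04, 0.05, -0.04, 3],
  [1.8, -1.4, 1.6, 0.04, 0.05, -0.04, 3],
  [1.8, -1.3, 1.7, 0.04, 0.05, -0.04, 3],
  [1.7, -1.1, 1.9, 0.04, 0.05, -0.04, 3],
])

```text
time: 18.18
position: [0.4431, 0.3465, 0.1888]
tool_rot: [0.714, 0.05, -0.434, -0.548]
ft_force: [1.1, 0.3, -0.6]
grip_width: 0.0499
```

Run:
```python
from path2 import *
from carry import C
prow([C[4],C[5],C[6]],3,wmax=.1,vmax=.03)
```

```text
cur [ 4.313000e-01  3.361000e-01  1.995000e-01 -3.185584e+02  5.998000e-01
 -2.860000e-02] q [0.22 0.53 2.4  2.54 0.79 1.69] F [ 1.1  0.3 -0.6] grip 0.0499 t 18.175
12
[[0.1, -0.1, 0.4, 0.02, -0.01, 0.0, 3.0], [1.2, -0.7, 0.8, 0.04, 0.06, -0.04, 3.0], [1.2, -0.6, 0.9, 0.04, 0.07, -0.04, 3.0], [1.1, -0.5, 1.0, 0.04, 0.07, -0.04, 3.0], [1.1, -0.4, 1.1, 0.03, 0.07, -0.04, 3.0], [1.0, -0.3, 1.2, 0.03, 0.07, -0.04, 3.0], [1.3, -0.3, -0.7, 0.03, 0.07, -0.05, 3.0], [1.3, -0.2, -0.6, 0.02, 0.07, -0.05, 3.0], [1.3, -0.2, -0.5, 0.02, 0.07, -0.05, 3.0], [1.3, -0.1, -0.4, 0.02, 0.08, -0.05, 3.0], [1.4, 0.0, -0.3, 0.01, 0.08, -0.05, 3.0], [1.4, 0.0, -0.2, 0.01, 0.08, -0.05, 3.0]]
```

Tracking matches the prediction, with q4 at 2.54. Continuing.

Emit:
arm_command([
  [0.1, -0.1, 0.4, 0.02, -0.01, 0, 3],
  [1.2, -0.7, 0.8, 0.04, 0.06, -0.04, 3],
  [1.2, -0.6, 0.9, 0.04, 0.07, -0.04, 3],
  [1.1, -0.5, 1.0, 0.04, 0.07, -0.04, 3],
  [1.1, -0.4, 1.1, 0.03, 0.07, -0.04, 3],
  [1.0, -0.3, 1.2, 0.03, 0.07, -0.04, 3],
])

```text
time: 18.92
position: [0.4702, 0.427, 0.1833]
tool_rot: [0.706, -0.02, -0.254, -0.661]
ft_force: [1.0, 0.2, -0.6]
grip_width: 0.0498
```

Run:
```python
from path2 import *
from carry import C
prow([C[6],C[7]],3,wmax=.1,vmax=.03)
```

```text
cur [ 4.536000e-01  4.211000e-01  1.906000e-01 -3.405502e+02  3.949000e-01
  2.500000e-03] q [0.76 0.72 2.21 3.61 0.99 1.47] F [ 1.   0.2 -0.6] grip 0.0498 t 18.925
8
[[1.2, -0.2, -0.7, 0.03, 0.07, -0.05, 3.0], [1.2, -0.2, -0.6, 0.02, 0.07, -0.05, 3.0], [1.3, -0.1, -0.5, 0.02, 0.07, -0.05, 3.0], [1.3, -0.1, -0.4, 0.02, 0.07, -0.05, 3.0], [1.3, 0.0, -0.3, 0.01, 0.07, -0.05, 3.0], [1.3, 0.1, -0.2, 0.01, 0.07, -0.05, 3.0], [2.1, 1.3, -0.1, 0.0, 0.0, 0.0, 3.0], [2.1, 1.3, -0.1, 0.0, 0.0, 0.0, 3.0]]
```

Emit:
arm_command([
  [1.2, -0.2, -0.7, 0.03, 0.07, -0.05, 3],
  [1.2, -0.2, -0.6, 0.02, 0.07, -0.05, 3],
  [1.3, -0.1, -0.5, 0.02, 0.07, -0.05, 3],
  [1.3, -0.1, -0.4, 0.02, 0.07, -0.05, 3],
  [1.3, 0, -0.3, 0.01, 0.07, -0.05, 3],
  [1.3, 0.1, -0.2, 0.01, 0.07, -0.05, 3],
  [2.1, 1.3, -0.1, 0, 0, 0, 3],
  [2.1, 1.3, -0.1, 0, 0, 0, 3],
  [0, 0, 0, 0, 0, 0, 3],
])

```text
time: 20.05
position: [0.6045, 0.4073, 0.1394]
tool_rot: [-0.692, 0.067, -0.004, 0.719]
ft_force: [0.3, -0.7, -0.7]
grip_width: 0.0494
```

```bash
cat > chk.py <<'E'
from path2 import *
import sys
o=robot.get_obs(); g=o["position"]-.019*R.from_quat(o["tool_rot"]).as_matrix()[:,0]
prow([(.5697,.4085,.102,-366.5,.098,0)],3)
ims=[]
for n in("top","side","wrist"):
    im,d,K,T=cam(n); w=np.nan_to_num(cloud(d,K,T),nan=9)
    np.savez(f"c_{n}.npz",im=im,d=d,K=K,T=T)
    near=(np.linalg.norm(w-(g+[0,0,.005]),axis=-1)<.045)&(im.max(-1)<70)
    top=near&(w[...,2]>g[2]+.018)&(w[...,2]<g[2]+.036)
    s=w[top]
    if len(s)>30:
        r=cv2.minAreaRect(s[:,:2].astype(np.float32)); A=np.c_[s[:,:2]-s[:,:2].mean(0),np.ones(len(s))]; pl=np.linalg.lstsq(A,s[:,2],rcond=None)[0]
        print(n,len(s),"centre",np.round(r[0],4),"size",np.round(r[1],4),"ang",round(r[2],1),"z",np.median(s[:,2]).round(4),"tilt",pl[:2].round(3))
    if n!="wrist":
        u,v,_=K@(T[:3,:3].T@(g-T[:3,3])/ (T[:3,:3].T@(g-T[:3,3]))[2]); u,v=int(u),int(v)
        ims.append(cv2.resize(im[max(0,v-60):v+60,max(0,u-65):u+65],(390,360),interpolation=2))
cv2.imwrite(sys.argv[1],np.hstack(ims))
E
python3 chk.py pics/f1.png
```

```text
cur [ 5.857000e-01  4.091000e-01  1.411000e-01 -3.656724e+02  9.000000e-02
  3.280000e-02] q [0.79 1.03 1.82 4.08 1.3  1.37] F [ 0.3 -0.7 -0.7] grip 0.0494 t 20.05
2
[[-0.6, 2.0, -0.2, -0.02, 0.01, 0.0, 3.0], [-0.6, 2.0, -0.2, -0.02, 0.01, 0.0, 3.0]]
top 226 centre [0.5709 0.4005] size [0.0326 0.0784] ang 40.5 z 0.1668 tilt [0.008 0.022]
side 96 centre [0.5752 0.4056] size [0.033  0.0557] ang 6.4 z 0.1683 tilt [-0.05   0.136]
```

View pics/f1.png

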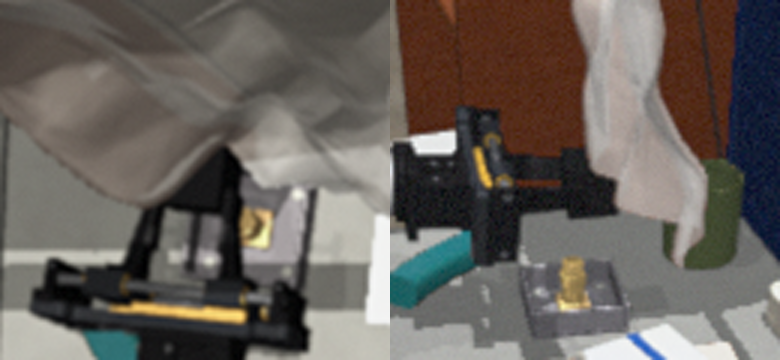

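Run:
```python
from path2 import *
prow([(.566,.4088,.122,-366.5,.098,0)],3,vmax=.012)
z=np.load("side0.npz"); w=np.nan_to_num(cloud(z["d"],z["K"],z["T"]),nan=9)
s=w[(abs(w[...,0]-.57)<.06)&(abs(w[...,1]-.41)<.06)&(w[...,2]>.024)&(w[...,2]<.04)]
print("side tray",cv2.minAreaRect(s[:,:2].astype(np.float32)))
```

```text
cur [ 5.83600e-01  4.10300e-01  1.42600e-01 -3.65573e+02  8.90000e-02
  3.23000e-02] q [0.8  1.03 1.82 4.08 1.3  1.37] F [ 0.5 -0.3 -1. ] grip 0.0497 t 20.2
3
[[-0.5, 0.7, -0.1, -0.01, 0.01, 0.0, 3.0], [-0.5, 0.7, -0.1, -0.01, 0.01, 0.0, 3.0], [-0.5, 0.7, -0.1, -0.01, 0.01, 0.0, 3.0]]
side tray ((0.5701777935028076, 0.4080826938152313), (0.10652441531419754, 0.10051427781581879), 84.28076934814453)
```

Emit:
arm_command([
  [-0.6, 0.7, -0.1, -0.01, 0.01, 0, 3],
  [-0.6, 0.7, -0.1, -0.01, 0.01, 0, 3],
  [-0.6, 0.7, -0.1, -0.01, 0.01, 0, 3],
  [0, 0, 0, 0, 0, 0, 3],
  [0, 0, 0, 0, 0, 0, 3],
])

```text
time: 20.82
position: [0.5788, 0.41, 0.1212]
tool_rot: [-0.704, 0.076, -0.012, 0.706]
ft_force: [-0.3, 0.1, -0.6]
grip_width: 0.0499
```

```bash
sed -i 's/(.5697,.4085,.102,-366.5,.098,0)/(.566,.4088,.102,-366.5,.098,0)/' chk.py; python3 chk.py pics/f2.png
python3 - <<'E'
from h import *
cv2.imwrite("pics/w2.png",np.load("c_wrist.npz")["im"])
E
```

```text
cur [ 5.601000e-01  4.123000e-01  1.229000e-01 -3.671279e+02  9.000000e-02
 -2.700000e-03] q [0.84 1.07 1.82 4.15 1.34 1.35] F [-0.3  0.1 -0.6] grip 0.0499 t 20.825
1
[[0.8, 2.0, -0.2, 0.0, -0.01, 0.01, 3.0]]
top 451 centre [0.5606 0.4104] size [0.0534 0.0533] ang 82.4 z 0.1491 tilt [0.014 0.023]
side 192 centre [0.5629 0.409 ] size [0.0558 0.0502] ang 82.3 z 0.1503 tilt [0.029 0.088]
```

View pics/w2.png

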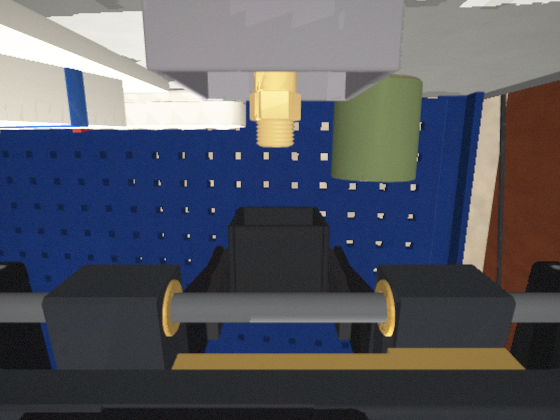

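Wrist view (inverted): the cover's open mouth at (278,215) faces the brass fitting at (275,110), so the mouth is down. Both cameras put the cover about 7 mm short in x. Making the final move.

Run:
```python
from path2 import *
prow([(.5676,.4103,.1015,-366.5,.098,0)],3,vmax=.008)
```

```text
cur [ 5.604000e-01  4.119000e-01  1.232000e-01 -3.671719e+02  8.990000e-02
 -2.300000e-03] q [0.84 1.07 1.82 4.15 1.34 1.35] F [-0.6  0.3 -1.1] grip 0.0495 t 20.975
3
[[0.3, 0.7, 0.0, 0.0, 0.0, 0.0, 3.0], [0.3, 0.7, 0.0, 0.0, 0.0, 0.0, 3.0], [0.3, 0.7, 0.0, 0.0, 0.0, 0.0, 3.0]]
```

Emit:
arm_command([
  [0.3, 0.6, 0, 0, -0.01, 0, 3],
  [0.3, 0.6, 0, 0, 0, 0, 3],
  [0.3, 0.6, 0, 0, 0, 0, 3],
  [0, 0, 0, 0, 0, 0, 3],
  [0, 0, 0, 0, 0, 0, 3],
])

```text
time: 21.6
position: [0.5878, 0.4077, 0.1012]
tool_rot: [-0.704, 0.073, -0.009, 0.707]
ft_force: [-0.3, -0.2, -0.4]
grip_width: 0.0497
```

```bash
sed -i 's/(.566,.4088,.102,-366.5,.098,0)/(.5676,.4103,.1015,-366.5,.098,0)/' chk.py; python3 chk.py pics/f3.png
```

```text
cur [ 5.690000e-01  4.099000e-01  1.029000e-01 -3.666466e+02  8.990000e-02
 -1.200000e-03] q [0.82 1.1  1.8  4.11 1.35 1.38] F [-0.3 -0.2 -0.4] grip 0.0497 t 21.6
1
[[-0.1, 0.2, 0.0, 0.0, 0.0, 0.01, 3.0]]
top 454 centre [0.5712 0.4091] size [0.0516 0.0505] ang 82.6 z 0.1292 tilt [0.022 0.031]
side 185 centre [0.5713 0.4069] size [0.0559 0.0501] ang 81.5 z 0.1304 tilt [0.031 0.074]
```

View pics/f3.png

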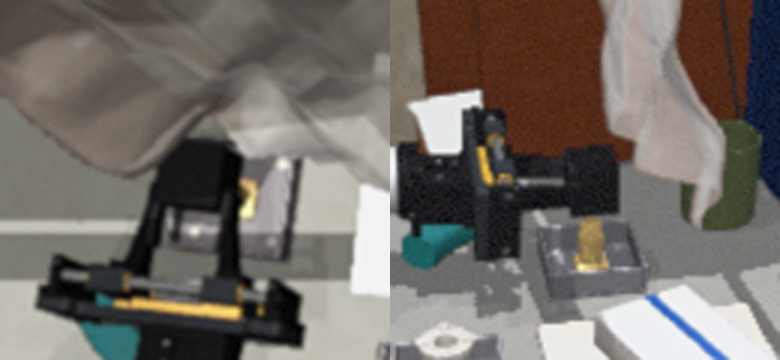

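Emit:
arm_command([
  [-0.1, 0.2, 0, 0, 0, 0.01, 3],
  [0, 0, 0, 0, 0, 0, 3],
  [0, 0, 0, 0, 0, 0, 3],
  [0, 0, 0, 0, 0, 0, 3],
])

```text
time: 22.25
position: [0.5863, 0.4084, 0.1002]
tool_rot: [-0.703, 0.076, -0.005, 0.707]
ft_force: [0.2, 0.2, -0.9]
grip_width: 0.0497
```

```bash
python3 chk.py pics/f4.png
python3 - <<'E'
from h import *
o=robot.get_obs(); print("qd",abs(o["joint_velocities"]).max())
z=np.load("c_side.npz"); w=np.nan_to_num(cloud(z["d"],z["K"],z["T"]),nan=9)
z0=np.load("side0.npz"); w0=np.nan_to_num(cloud(z0["d"],z0["K"],z0["T"]),nan=9)
for n,c,h in(("low",(.607,-.0735),.07),("mid",(.513,-.068),.08),("tall",(.394,-.072),.085)):
    f=lambda w:w[(abs(w[...,0]-c[0])<.045)&(abs(w[...,1]-c[1])<.05)&(abs(w[...,2]-h)<.01)].mean(0).round(4)
    print(n,f(w0),f(w))
E
```

```text
cur [ 5.675000e-01  4.106000e-01  1.021000e-01 -3.665953e+02  1.000000e-01
 -3.000000e-04] q [0.83 1.1  1.81 4.12 1.34 1.38] F [ 0.2  0.2 -0.9] grip 0.0497 t 22.25
1
[[0.0, 0.1, 0.0, 0.0, 0.0, 0.0, 3.0]]
top 450 centre [0.5698 0.4096] size [0.0515 0.0505] ang 82.9 z 0.1281 tilt [0.018 0.021]
side 188 centre [0.5706 0.41  ] size [0.0574 0.0493] ang 83.3 z 0.1293 tilt [0.031 0.066]
qd 0.0021952388620769545
low [ 0.6065 -0.0791  0.0697] [ 0.6066 -0.079   0.0694]
mid [ 0.5128 -0.0733  0.0797] [ 0.5129 -0.0733  0.0796]
tall [ 0.3949 -0.077   0.0845] [ 0.3949 -0.0771  0.0845]
```

The cover is centred to about 1–2 mm, square and at rest, and the cartons haven't moved. Handing in.

```bash
python3 -c "
from rig import workorder
print(workorder.hand_in())"
```

```text
the job is handed in; nothing more can be done
None
```

I handed the job in at about 22 s of the 72 s limit, with the cover held mouth down over the brass fitting; no verdict was reported.

**What I did:** I picked the leftmost of the two identical cups and laid it on its side. I regrasped it from above, carried it over the cartons and brought it mouth down above the fitting. I did not flip it in a single grasp, because a tape dispenser stood where the wrist would have had to go.

**Last checks:**
- **Sideways:** the cover's centre was at (0.570, 0.410) from the top and side cameras, against (0.570, 0.4085) for the fitting. That is about 1–2 mm off.
- **Height:** the mouth was about 16–17 mm above the fitting's top.
- **Squareness:** the sides were within about 1° of the tray's.
- **Holding:** the grip was steady at 49.7 mm opening, the arm was still, and the wrist force showed no sign of contact.
- **Cartons:** all three were within 0.3 mm of where they started.

**Disagreements:**
- **Tilt:** the top camera and the arm's own pose gave 0.03 rad or less. The side camera's sparser data suggested about 0.07 rad. Both are inside the 0.12 limit.
- **Position:** the arm's own pose put the cover about 2 mm from the fitting, close to the camera reading.

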